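# Make up the whiteboard caddy and the filing caddy

## Task

Make up the two desk caddies from the stock on the desk. The white one is for the whiteboard: lay the yellow board eraser flat in its long tray and stand the blue marker in its pen cup; the blue one is for filing: put the stapler, right way up, in its long tray, stand the green-capped glue stick upright in its small bay and the orange highlighter in its pen cup. Set things down rather than letting them drop, leave the red marker in the pen block and the mug where it is.

Things in the scene. Friction and masses are not known exactly. Their poses are not given: they have to be found in the camera images.
- white_caddy: White plastic caddy, fixed, 120 (x) by 200 mm (y); origin under its centre. Floor 4 mm thick, rims and dividers 14 mm high. Long tray = +x half, inside 65 x 194, centre x +24.5, y 0. Pen cup: square tube 70 mm high, inside 38 x 38, centre x -35.5, y +75.5. Small bay: inside 46 (x) x 53 (y), centre x -34, y -70.5. Floors at z 4. Fixed pad of yellow sticky notes between them. Yaw within 0.25 rad.
- blue_caddy: Blue plastic caddy, fixed, 120 (x) by 200 mm (y); origin under its centre. Floor 4 mm thick, rims and dividers 14 mm high. Long tray = +x half, inside 65 x 194, centre x +24.5, y 0. Pen cup: square tube 70 mm high, inside 38 x 38, centre x -35.5, y +75.5. Small bay: inside 46 (x) x 53 (y), centre x -34, y -70.5. Floors at z 4. Fixed pad of pink sticky notes between them. Yaw within 0.25 rad.
- pen_block: Dark wooden pen block, 56 mm along its x, 150 mm along its y, 70 mm high, fixed. Origin under its centre. Three round wells 22 mm wide and 60 mm deep in a row along its y, at y -50, 0 and +50 mm, each with a pen in it; fingers fit round a pen only from straight above, closing along the block's x, and the pen must be drawn straight up.
- blue_marker: Whiteboard marker, white barrel with blue cap (cap up), 19 mm diameter, 135 mm long, 25 g. Origin: centre of lower end, z up along it. Starts upright in a well of the pen block, lower end 10 mm above the desk, 60 mm sunk.
- highlighter: Orange plastic highlighter, round, 20 mm diameter, 118 mm long, 25 g. Origin: centre of lower end, z up along it. Starts upright in a well of the pen block, lower end 10 mm above the desk, 60 mm sunk.
- red_marker: Same marker with a red cap; stays in its well. Origin: centre of lower end, z up along it. Starts upright in a well of the pen block, lower end 10 mm above the desk, 60 mm sunk.
- stapler: Steel stapler, 125 mm long (its x) by 36 mm wide at the base plate (its y), 54 mm high, about 230 g. Origin under its centre, z up. The pressing arm, 30 mm wide, spans heights 32 to 54 mm and is the place to grip, across y at the middle. Lies free on the desk, its length within 0.35 rad of world x.
- board_eraser: Whiteboard eraser, yellow plastic back on a dark grey pad, rigid, 105 mm (its x) by 48 mm (its y) by 38 mm high, about 70 g. Origin under its centre, z up. Lies flat on the desk, its length within 0.35 rad of world x.
- glue_stick: Glue stick with white and green barrel and green cap, 28 mm diameter, 98 mm high, about 50 g, standing upright on the desk. Origin under its centre, z up.
- mug: Grey ceramic mug, empty, 82 mm diameter, 95 mm high, handle at its +y, standing beyond the work to the left. Origin under its centre.
Things that resemble listed ones, but are neither listed nor needed, are in the scene too. What is shaped like the glue_stick but black is not meant.

How it is judged:
At the end, for the whole second after the job is handed in: Eraser (white) and stapler (blue) flat in the trays, origin 25 mm across and 60 mm along from tray centre; glue stick upright on the bay floor; pens in their cups: 16 mm from centre, low end under 20 mm, lean under 0.6 rad. All at rest. Red marker moved under 15 mm, mug under 30 mm (x of board_eraser in the frame of white_caddy between -0.0005 and 0.0495 m and y of board_eraser in the frame of white_caddy between -0.06 and 0.06 m and z of board_eraser in the frame of white_caddy between -0.002 and 0.01 m and angle between each of board_eraser, stapler, glue_stick, mug's own z axis and vertical below 0.15 rad and x of blue_marker in the frame of white_caddy between -0.0515 and -0.0195 m and y of blue_marker in the frame of white_caddy between 0.0595 and 0.0915 m and z of blue_marker in the frame of white_caddy between -0.002 and 0.02 m and angle between each of blue_marker, highlighter's own z axis and vertical below 0.6 rad and x of stapler in the frame of blue_caddy between -0.0005 and 0.0495 m and y of stapler in the frame of blue_caddy between -0.06 and 0.06 m and z of stapler in the frame of blue_caddy between -0.002 and 0.01 m and x of glue_stick in the frame of blue_caddy between -0.054 and -0.014 m and y of glue_stick in the frame of blue_caddy between -0.0965 and -0.0445 m and z of glue_stick in the frame of blue_caddy between -0.002 and 0.01 m and x of highlighter in the frame of blue_caddy between -0.0515 and -0.0195 m and y of highlighter in the frame of blue_caddy between 0.0595 and 0.0915 m and z of highlighter in the frame of blue_caddy between -0.002 and 0.02 m and linear speed of each of board_eraser, blue_marker, stapler, glue_stick, highlighter below 0.03 m/s and distance of red_marker from where it was at the start of the episode below 0.015 m and distance of mug from where it was at the start of the episode below 0.03 m); the robot touches nothing.
It fails at once if the mug is pushed away (over 30 mm) or knocked over (distance of mug from where it was at the start of the episode above 0.03 m or angle between mug's own z axis and vertical above 0.3 rad).
It fails at once if the red marker is pulled out of its well (moved over 30 mm) (distance of red_marker from where it was at the start of the episode above 0.03 m).
It fails at once if one of the five things is dropped or thrown: it moves faster than 1 m/s (a fall of some 50 mm) with no finger on it ((linear speed of board_eraser above 1 m/s and contact force between board_eraser and the fingers below 0.02 N) or (linear speed of blue_marker above 1 m/s and contact force between blue_marker and the fingers below 0.02 N) or (linear speed of stapler above 1 m/s and contact force between stapler and the fingers below 0.02 N) or (linear speed of glue_stick above 1 m/s and contact force between glue_stick and the fingers below 0.02 N) or (linear speed of highlighter above 1 m/s and contact force between highlighter and the fingers below 0.02 N)).
It also fails if it takes over 131 s, if anything falls off the work surface, if the arm or the gripper's body presses on something with over 40 N, if the wrist force passes 120 N, or if a joint passes its speed limit or range.

## Robot

A 7-joint arm with a two-finger parallel gripper is mounted at the origin on the work surface. World frame = base frame: x ahead of the robot, y to its left, z up, the work surface at z = 0. Lengths are in m, angles in rad, forces in N, time in s.
With the tool pointing down it reaches from about 0.4 to 0.85 m from the base axis. Payload 10.4 kg.
Tool frame: the origin (TCP) lies at the centre of the arm's flange, where the gripper is bolted on; the fingertips stand 182 mm ahead of it and the grasp point (between the pads) lies r.grasp_offset ahead of it (r.grasp_offset is the distance from the TCP to the grasp point, in m); z points along the fingers, y is the line along which they close (so a half turn about z gives the same grasp; the last joint's range is limited). The gripper opens to 87 mm and grips with 3 to 60 N. Pads are 19 mm wide; open, the fingers measure 117 mm over their backs; the gripper's body (75 mm by 190 mm) begins 51 mm behind the grasp point.
Start: joints at [-1.128, 0.332, -0.065, 1.46, 0.022, 1.35, -0.088], TCP at [0.281, 0.558, 0.405] pointing down, gripper open.
Joint ranges: [-2.6, 2.6], [-0.5, 2.12], [-1.47, 1.34], [0.16, 2.42], [-1.27, 4.41], [0.06, 2.06], [-2.6, 2.6]. Speed limits (rad/s): [2.22, 2.22, 2.79, 2.79, 3.14, 3.14, 3.14].

## Interface

Orientations are given as a unit quaternion [x, y, z, w].
In Python, from bench import status, vision, job, spotter, r gives the robot as it stands. The module is installed in compiled form; this text tells all that it offers.
- The arm moves only by the tool play_rows, never from a script. Its argument "series" is a list of rows, each a list of 6 numbers: the shift along the tool's x, y, z each as a share of 150 mm, from -1 to 1, then the turn, a rotation vector about the tool's x, y, z each as a share of 30 degrees, from -1 to 1. In form: [[x, y, z, ax, ay, az], ...]. A call has 1 to 5 rows; each row is the pose to reach, as a shift and turn from the pose commanded when the call began, along the tool's axes at that moment; what a row does not reach only later rows make up. A row lasts 1/10 s, in which the tool goes at most 50 mm and 8.59 degrees, less where a joint would pass 70% of its speed; a pose out of reach is approached as far as the arm can. A call with a number of a shift or a turn outside -1 to 1 is refused whole. A call with a gripper value outside its range is refused whole. "fingers" is the opening, from -1 (shut) to 1 (fully open), set as the call begins (left out, the last holds). The fingers move at their own pace and stop on an object; "squeeze" is the grip in N (left out, the last holds). Time passes only in rows, so rows that repeat a pose let the fingers close. It gives the time, the measured TCP pose, the force, the opening and the grip force at its end, in the units of the state.
- status.read_state(): the state, without advancing time (a new reading comes with each control period).
- vision.camera(name): name is "side" or "top" or "wrist"; returns the picture (400x640x3 uint8, blue, green, red); there is no depth.
- vision.calibration(name): a dict with "fx", "fy", "cx", "cy" (pixels), "rvec" (rotation vector, rad) and "tvec" (3), from world to camera coordinates, as OpenCV has them; the wrist camera has in their place "T_tool_cam" (4x4, takes a point from camera to tool coordinates, whose origin is the TCP and whose axes are the flange's). Camera axes: x right, y down, z forward; pixel columns grow to the right and rows downward; lengths in m; the calibration is good to about 2 mm. The wrist camera is an equidistant fisheye: a pixel r from the principal point sees the ray r / f radians off the axis. A picture is of the moment at which its call begins: read the wrist's pose just before it. calibration takes no time and is no camera call.
- job.close_job(): hands the job in; it is judged then, once.
Trained networks look in the newest picture that a camera, given by its name, has taken for a name from the list of things; names that differ only in an ending like _2 or _b are one class to them, and where a whole thing is asked for, a point or a joint stands for the part that bears it (a point fixed in the world has none). Each returns a list of dicts, best first, with "conf" (0 to 1); they miss things now and then, are a little off and sometimes report something else, mostly with a low value. They report only what shows in the picture. A call takes as long as a camera call. They do not tell look-alikes from the thing itself.
- spotter.boxes_of(camera, name): "point" ([x, y, z] in m, in world coordinates, good to about 4 mm: the middle of the surface that is visible of it).
- spotter.regions_of(camera, name): "pixels" (400x640 bool, what is visible of it).
The state is a dict: "time": time; "joint_positions": joint angles; "joint_vel": joint speeds; "joint_torque": joint torques, N m; "ee_pos": TCP position; "eef_rot": TCP orientation; "ft_force": force on the tool from outside, world axes, zero at the start; "torque": the same for the moment, N m; "width": finger opening in m; "grip_force": force on a finger pad.
Only numpy, scipy, OpenCV 4.12 (cv2) and the standard library are available. Lean on these libraries where they do the work, as an engineer would, in place of code of your own. Each camera call takes 0.05 s, during which the arm holds its last target. There are 200 camera calls.

## Working session

There is one attempt and no reset: what is moved stays moved. The work goes in short steps, Python scripts to look and compute and a tool call to move; the robot and the scene stay as the last step left them, time stands still between calls to the robot, and variables do not carry over. Pictures are saved under pics/ and viewed, at most 14 in all, crops included, and the job is handed in when it is done.

Besides the shell and the picture viewer there is one more tool, called after "Emit:" as name(argument=value, ...), one argument or row to a line, values as JSON. play_rows: Moves the arm, as the interface text tells. Shift numbers are shares of 150 mm and turn numbers shares of 30 degrees, none past 1 either way. Its arguments: {"type":"object","properties":{"series":{"type":"array","items":{"type":"array","items":{"type":"number"}}},"fingers":{"type":"number"},"squeeze":{"type":"number"}},"required":["series"]}

```bash
ls; mkdir -p pics; python3 - <<'E'
from bench import status, vision, job, spotter, r
import cv2
s=status.read_state()
print({k:s[k] for k in ('time','ee_pos','eef_rot','width')}, r.grasp_offset)
for c in ('top','side','wrist'):
    cv2.imwrite(f'pics/{c}0.png',vision.camera(c)); print(vision.calibration(c))
for n in ['white_caddy','blue_caddy','pen_block','blue_marker','highlighter','red_marker','stapler','board_eraser','glue_stick','mug']:
    for c in ('top','side'):
        print(n,c,[(round(d['conf'],2),[round(float(v),3) for v in d['point']]) for d in spotter.boxes_of(c,n)])
E
```

```text
pics
{'time': 0.0, 'ee_pos': array([0.28064834, 0.55830094, 0.40394522]), 'eef_rot': array([ 2.30784864e-01,  9.73004537e-01, -7.08974995e-04, -1.18996541e-04]), 'width': 0.0871575309904427} 0.1635
{'fx': 426.2674755734761, 'fy': 426.2674755734761, 'cx': 328.6834431852487, 'cy': 201.87898349105762, 'rvec': array([ 2.16214844, -2.18823979,  0.09839449]), 'tvec': array([0.02151186, 0.56338373, 0.99620769])}
{'fx': 435.3560987353755, 'fy': 435.3560987353755, 'cx': 317.523110051223, 'cy': 199.11443524709378, 'rvec': array([ 2.0874488 , -0.59910343,  0.35151817]), 'tvec': array([-0.47887357,  0.17332186,  0.92142897])}
{'fx': 309.70691628693146, 'fy': 309.70691628693146, 'cx': 319.7303522746934, 'cy': 199.57684530606798, 'T_tool_cam': array([[-8.92996102e-04, -9.57592338e-01, -2.88125176e-01,
         7.95885232e-02],
       [ 9.99999448e-01, -1.01480935e-03,  2.73416055e-04,
        -4.64190277e-04],
       [-5.54213242e-04, -2.88124773e-01,  9.57592715e-01,
         2.03620258e-02],
       [ 0.00000000e+00,  0.00000000e+00,  0.00000000e+00,
         1.00000000e+00]])}
white_caddy top [(
[... 465 characters left out ...]
[(0.73, [0.522, -0.421, 0.1])]
red_marker top [(0.67, [0.56, -0.306, 0.124])]
red_marker side [(0.6, [0.555, -0.327, 0.111])]
stapler top [(0.56, [0.467, -0.15, 0.055])]
stapler side [(0.88, [0.462, -0.158, 0.035])]
board_eraser top [(0.9, [0.463, -0.009, 0.04])]
board_eraser side [(0.74, [0.443, 0.133, 0.056]), (0.61, [0.451, -0.019, 0.035])]
glue_stick top [(0.69, [0.489, 0.086, 0.097]), (0.66, [0.519, 0.18, 0.096]), (0.58, [0.452, 0.14, 0.098]), (0.5, [0.399, 0.191, 0.1])]
glue_stick side [(0.87, [0.484, 0.079, 0.057]), (0.75, [0.396, 0.184, 0.052]), (0.59, [0.444, 0.134, 0.052]), (0.5, [0.509, 0.176, 0.064])]
mug top [(0.92, [0.734, 0.236, 0.049])]
mug side [(0.62, [0.711, 0.203, 0.06])]
```

View pics/top0.png

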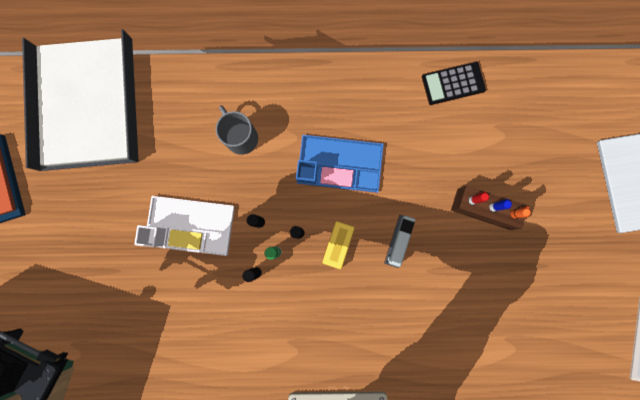

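View pics/side0.png

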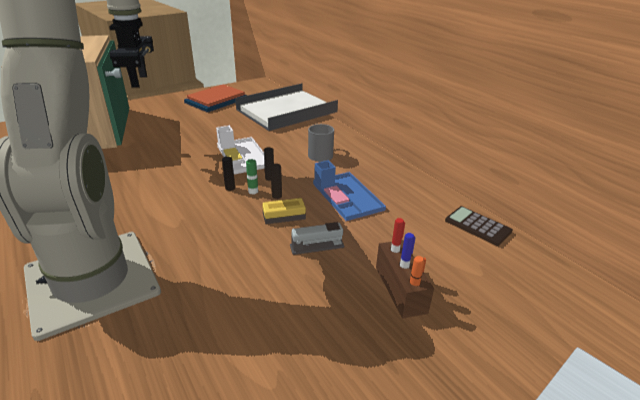

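The top view shows the white caddy at about (185,225) and the blue caddy at (340,163). The green glue stick is at (272,253), with black look-alikes at (256,221), (297,232) and (252,274). The eraser is at (338,245), the stapler at (400,240), the pens at (480,198), (502,206) and (521,212), and the mug at (238,130). The side view agrees. Next I fit the poses to the region masks.

```bash
cat > fit.py <<'E'
import numpy as np, cv2
from scipy.optimize import minimize
from bench import vision, spotter
def box(x0,x1,y0,y1,z0,z1): return np.array([[x,y,z] for x in(x0,x1) for y in(y0,y1) for z in(z0,z1)],float)
def cyl(x,y,rad,z0,z1):
    a=np.linspace(0,2*np.pi,24,endpoint=False)
    return np.array([[x+rad*np.cos(t),y+rad*np.sin(t),z] for t in a for z in(z0,z1)])
C=[box(-.06,.06,-.1,.1,0,.014),box(-.057,-.014,.054,.097,0,.07)]
M=dict(caddy=C,block=[box(-.028,.028,-.075,.075,0,.07)],
 stapler=[box(-.0625,.0625,-.018,.018,0,.01),box(-.0625,.0625,-.015,.015,.032,.054)],
 eraser=[box(-.0525,.0525,-.024,.024,0,.038)],glue=[cyl(0,0,.014,0,.098)])
cal={c:vision.calibration(c) for c in('top','side')}
def proj(c,P):
    k=cal[c];K=np.array([[k['fx'],0,k['cx']],[0,k['fy'],k['cy']],[0,0,1]])
    return cv2.projectPoints(P,k['rvec'],k['tvec'],K,None)[0][:,0]
def rend(c,parts,p):
    x,y,t=p;R=np.array([[np.cos(t),-np.sin(t),0],[np.sin(t),np.cos(t),0],[0,0,1]])
    m=np.zeros((1600,2560),np.uint8)
    for P in parts:
        q=proj(c,P@R.T+[x,y,0]); h=cv2.convexHull(((q+.5)*4).round().astype(np.int32)); cv2.fillConvexPoly(m,h,1)
    return cv2.resize(m.astype(np.float32),(640,400),interpolation=cv2.INTER_AREA)
def fit(parts,masks,p0):
    def cost(p): return sum(1-np.minimum(m,g).sum()/np.maximum(m,g).sum() for c,g in masks.items() for m in[rend(c,parts,p)])/len(masks)
    p0=np.array(p0,float);sx=np.array([[0,0,0],[.012,0,0],[0,.012,0],[0,0,.15]])
    r=minimize(cost,p0,method='Nelder-Mead',options=dict(initial_simplex=p0+sx,xatol=3e-4,fatol=1e-4,maxiter=150))
    return r.x.round(4),round(r.fun,3)
def mask(c,n,i=0): 
    l=spotter.regions_of(c,n); return l[i]['pixels'].astype(np.float32) if len(l)>i else None
def ray(c,uv,z):
    k=cal[c];R=cv2.Rodrigues(k['rvec'])[0];d=R.T@np.array([(uv[0]-k['cx'])/k['fx'],(uv[1]-k['cy'])/k['fy'],1]);o=-R.T@k['tvec']
    return (o+d*(z-o[2])/d[2])[:2]
E
python3 - <<'E'
from fit import *
for c in('top','side'): vision.camera(c)
for n,m,p in [('white_caddy','caddy',(.508,.357,0)),('blue_caddy','caddy',(.657,-.015,0)),('stapler','stapler',(.467,-.15,0)),('board_eraser','eraser',(.463,-.009,-.3))]:
    ms={c:mask(c,n) for c in('top','side')}
    ms={c:g for c,g in ms.items() if g is not None}
    for sel in (['top'],['side'],['top','side']):
        if all(s in ms for s in sel): print(n,sel,*fit(M[m],{s:ms[s] for s in sel},p))
# pen tops / block
u={};
for c in('top','side'):
    g=[mask(c,n) for n in('pen_block','blue_marker','highlighter','red_marker')]
    print(c,[None if x is None else int(x.sum()) for x in g])
    u[c]=np.maximum.reduce([x for x in g if x is not None])
    for n,x,h in zip(('blue','hl','red'),g[1:],(.145,.128,.145)):
        if x is not None: print(n,fit([cyl(0,0,.0095 if n!='hl' else .01,.07,h)],{c:x},dict(blue=(.542,-.358,0),hl=(.528,-.404,0),red=(.56,-.306,0))[n]))
P=M['block']+[cyl(0,50e-3,.0095,.07,.145),cyl(0,0,.0095,.07,.145),cyl(0,-50e-3,.01,.07,.128)]
print('block',fit(P,{'top':u['top']},(.54,-.35,-.3)),fit(P,u,(.54,-.35,-.3)))
for c in('top','side'):
  for d in spotter.regions_of(c,'glue_stick'):
    g=d['pixels'].astype(np.float32);v,uu=np.nonzero(g);p=ray(c,(uu.mean(),v.mean()),.09 if c=='top' else .05)
    im=vision.camera(c) if 0 else None
    print('glue',c,fit(M['glue'],{c:g},(*p,0)),(int(uu.mean()),int(v.mean())))
E
```

```text
white_caddy ['top'] [ 0.5134  0.355  -0.1311] 0.02
white_caddy ['side'] [ 0.5118  0.3664 -0.1312] 0.201
white_caddy ['top', 'side'] [ 0.513   0.3557 -0.1197] 0.125
blue_caddy ['top'] [ 0.6612 -0.0127 -0.1359] 0.024
blue_caddy ['side'] [ 0.6597 -0.0099 -0.1216] 0.046
blue_caddy ['top', 'side'] [ 0.6606 -0.0115 -0.1242] 0.041
stapler ['top'] [ 0.4698 -0.1529 -0.3263] 0.069
stapler ['side'] [ 0.4703 -0.1521 -0.2873] 0.103
stapler ['top', 'side'] [ 0.4696 -0.1527 -0.3223] 0.091
board_eraser ['side'] [ 0.4601 -0.0061 -0.3202] 0.037
top [4060, 207, None, 128]
blue (array([ 0.5453, -0.3601, -0.0291]), np.float64(0.114))
red (array([ 0.5622, -0.313 ,  0.1272]), np.float64(0.246))
side [2400, 393, 350, 319]
blue (array([ 0.543 , -0.3627,  0.168 ]), np.float64(0.116))
hl (array([ 0.528 , -0.4093,  0.1275]), np.float64(0.183))
red (array([ 0.5584, -0.3165,  0.2013]), np.float64(0.093))
block (array([ 0.5497, -0.3322,  0.1455]), np.float64(0.943)) (array([ 0.5447, -0.3617, -0.3338]), np.float64(0.495))
glue top (array([ 0.4927,  0.0896, -0.0271]), np.float64(0.091)) (296, 231)
glue top (array([0.3981, 0.1941, 0.011 ]), np.float64(0.058)) (251, 273)
glue top (array([ 0.52  ,  0.1854, -0.108 ]), np.float64(0.103)) (255, 220)
glue top (array([0.4459, 0.1458, 0.0945]), np.float64(0.122)) (272, 252)
glue side (array([ 0.4446,  0.145 , -0.057 ]), np.float64(0.095)) (251, 176)
glue side (array([0.4915, 0.091 , 0.0827]), np.float64(0.1)) (276, 181)
glue side (array([0.3972, 0.1967, 0.0676]), np.float64(0.078)) (228, 173)
glue side (array([ 0.5188,  0.1878, -0.3226]), np.float64(0.245)) (267, 162)
```

```bash
cat > plan.py <<'E'
import numpy as np, sys
from scipy.spatial.transform import Rotation as Rn
from bench import status, r
def Rt(phi):
    y=np.array([np.cos(phi),np.sin(phi),0]);z=np.array([0,0,-1.]);return Rn.from_matrix(np.c_[np.cross(y,z),y,z])
def plan(wps):
    "wps: (x,y,z of grasp point, phi deg of closing line or None)"
    s=status.read_state();R=Rn.from_quat(s['eef_rot']);p=s['ee_pos']+R.apply([0,0,r.grasp_offset])
    print('t',round(s['time'],2),'grasp',p.round(4),'w',round(s['width'],4),'F',s['ft_force'].round(1),'j7',s['joint_positions'][6].round(2))
    for x,y,z,phi in wps:
        q=np.array([x,y,z]);cur=np.rad2deg(np.arctan2(*R.as_matrix()[[1,0],1]))
        if phi is None: phi=cur
        phi=min((phi-180,phi,phi+180),key=lambda a:abs(a-np.rad2deg(np.arctan2(y,x))))
        T=Rt(np.deg2rad(phi));rv=(R.inv()*T).as_rotvec(degrees=True)
        n=max(1,int(np.ceil(max(np.abs(R.inv().apply(q-p)).max()/.149,np.linalg.norm(rv)/29.9))))
        while 1:
            # interpolate grasp point and rotation in n calls
            out=[];Rc,pc=R,p
            for i in range(1,n+1):
                Rg=R*Rn.from_rotvec(np.deg2rad(rv)*i/n);pg=p+(q-p)*i/n
                fc=pc-Rc.apply([0,0,r.grasp_offset]);fg=pg-Rg.apply([0,0,r.grasp_offset])
                out.append(np.r_[Rc.inv().apply(fg-fc)/.15,(Rc.inv()*Rg).as_rotvec(degrees=True)/30]);Rc,pc=Rg,pg
            if np.abs(out).max()<=1: break
            n+=1
        print('->',(x,y,z,round(phi,1)))
        for o in out: print('   ',(o.round(3)+0).tolist())
        R,p=T,q
def loc(c,x,y):
    X,Y,t=dict(w=(.513,.3553,-.131),b=(.661,-.0121,-.131))[c]
    return round(X+x*np.cos(t)-y*np.sin(t),4),round(Y+x*np.sin(t)+y*np.cos(t),4)
E
python3 - <<'E'
from plan import *
print(loc('b',-.034,-.0705),loc('b',.0245,0),loc('b',-.0355,.0755),loc('w',.0245,0),loc('w',-.0355,.0755))
g=(.4455,.1455)
plan([(*g,.2,82),(*g,.11,82),(*g,.072,82)])
E
```

```text
(np.float64(0.6181), np.float64(-0.0776)) (np.float64(0.6853), np.float64(-0.0153)) (np.float64(0.6357), np.float64(0.0674)) (np.float64(0.5373), np.float64(0.3521)) (np.float64(0.4877), np.float64(0.4348))
t 2.15 grasp [0.2807 0.5585 0.2413] w 0.0871 F [ 0.3  0.9 -0.3] j7 -0.09
-> (0.4455, 0.1455, 0.2, 82)
    [-0.739, -0.655, 0.092, 0.0, 0.0, -0.208]
    [-0.664, -0.732, 0.092, 0.0, 0.0, -0.208]
    [-0.581, -0.799, 0.092, 0.0, 0.0, -0.208]
-> (0.4455, 0.1455, 0.11, 82)
    [0.0, 0.0, 0.6, 0.0, 0.0, 0.0]
-> (0.4455, 0.1455, 0.072, 82)
    [0.0, 0.0, 0.253, 0.0, 0.0, 0.0]
```

Emit:
play_rows(
  series=[
    [-0.739, -0.655, 0.092, 0, 0, -0.208],
    [-0.739, -0.655, 0.092, 0, 0, -0.208],
    [-0.739, -0.655, 0.092, 0, 0, -0.208],
    [-0.739, -0.655, 0.092, 0, 0, -0.208],
  ],
  fingers=0.4,
  squeeze=20,
)

```text
time: 2.55
ee_pos: [0.3394, 0.415, 0.3908]
eef_rot: [0.182, 0.983, -0.001, 0.001]
ft_force: [0.1, 0.3, -0.1]
width: 0.0649
grip_force: 0.0
```

Emit:
play_rows(
  series=[
    [-0.664, -0.732, 0.092, 0, 0, -0.208],
    [-0.664, -0.732, 0.092, 0, 0, -0.208],
    [-0.664, -0.732, 0.092, 0, 0, -0.208],
    [-0.664, -0.732, 0.092, 0, 0, -0.208],
  ],
)

```text
time: 2.95
ee_pos: [0.3932, 0.2773, 0.377]
eef_rot: [0.128, 0.992, -0.001, 0.0]
ft_force: [-0.9, 0.5, 0.1]
width: 0.0609
grip_force: 0.0
```

Emit:
play_rows(
  series=[
    [-0.581, -0.799, 0.092, 0, 0, -0.208],
    [-0.581, -0.799, 0.092, 0, 0, -0.208],
    [-0.581, -0.799, 0.092, 0, 0, -0.208],
    [-0.581, -0.799, 0.092, 0, 0, -0.208],
    [-0.581, -0.799, 0.092, 0, 0, -0.208],
  ],
)

```text
time: 3.45
ee_pos: [0.4459, 0.1452, 0.3635]
eef_rot: [0.07, 0.998, 0.0, 0.0]
ft_force: [0.1, 1.3, -1.0]
width: 0.061
grip_force: 0.0
```

```bash
python3 - <<'E'
from plan import *
from bench import vision
import cv2
g=(.4455,.1455)
plan([(*g,.11,82),(*g,.072,82)])
cv2.imwrite('pics/w1.png',vision.camera('wrist'))
E
```

```text
t 3.45 grasp [0.4459 0.1453 0.2   ] w 0.061 F [ 0.1  1.3 -1. ] j7 1.02
-> (0.4455, 0.1455, 0.11, 82)
    [0.003, 0.001, 0.6, 0.001, 0.0, -0.003]
-> (0.4455, 0.1455, 0.072, 82)
    [0.0, 0.0, 0.253, 0.0, 0.0, 0.0]
```

View pics/w1.png

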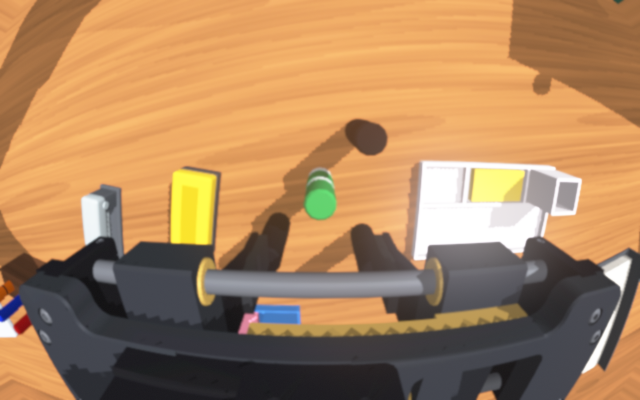

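The wrist view shows the green cap at (320,203), centred between the fingertips at columns 285 and 355. I'm descending.

Emit:
play_rows(
  series=[
    [0, 0, 0.2, 0, 0, 0],
    [0, 0, 0.4, 0, 0, 0],
    [0, 0, 0.6, 0, 0, 0],
    [0, 0, 0.75, 0, 0, 0],
    [0, 0, 0.853, 0, 0, 0],
  ],
)

```text
time: 4.0
ee_pos: [0.4447, 0.1474, 0.2338]
eef_rot: [0.068, 0.998, -0.0, -0.001]
ft_force: [-0.1, 0.8, -0.5]
width: 0.0614
grip_force: 0.0
```

Emit:
play_rows(
  series=[
    [0, 0, 0, 0, 0, 0],
    [0, 0, 0, 0, 0, 0],
    [0, 0, 0, 0, 0, 0],
    [0, 0, 0, 0, 0, 0],
    [0, 0, 0, 0, 0, 0],
  ],
  fingers=-1,
  squeeze=20,
)

```text
time: 4.5
ee_pos: [0.4458, 0.1458, 0.2361]
eef_rot: [0.069, 0.998, 0.0, 0.001]
ft_force: [-1.0, 0.2, 0.1]
width: 0.0289
grip_force: 0.0
```

```bash
python3 - <<'E'
from plan import *
g=(.4455,.1455)
plan([(*g,.21,82),(.6181,-.0776,.21,82),(.6181,-.0776,.095,82),(.6181,-.0776,.0765,82)])
E
```

```text
t 4.5 grasp [0.446  0.1459 0.0726] w 0.0289 F [-1.   0.2  0.1] j7 1.06
-> (0.4455, 0.1455, 0.21, 82)
    [0.001, -0.002, -0.916, 0.002, 0.002, 0.001]
-> (0.6181, -0.0776, 0.21, 82)
    [-0.673, -0.656, 0.0, 0.0, 0.0, 0.0]
    [-0.673, -0.656, 0.0, 0.0, 0.0, 0.0]
-> (0.6181, -0.0776, 0.095, 82)
    [0.0, 0.0, 0.767, 0.0, 0.0, 0.0]
-> (0.6181, -0.0776, 0.0765, 82)
    [0.0, 0.0, 0.123, 0.0, 0.0, 0.0]
```

Emit:
play_rows(
  series=[
    [0, 0, 0, 0, 0, 0],
    [0, 0, 0, 0, 0, 0],
    [0, 0, 0, 0, 0, 0],
  ],
)

```text
time: 4.8
ee_pos: [0.4459, 0.1458, 0.2359]
eef_rot: [0.069, 0.998, 0.0, 0.0]
ft_force: [-2.0, -0.0, 5.6]
width: 0.0269
grip_force: 20.0
```

Emit:
play_rows(
  series=[
    [0, 0, -0.1, 0, 0, 0],
    [0, 0, -0.3, 0, 0, 0],
    [0, 0, -0.5, 0, 0, 0],
    [0, 0, -0.72, 0, 0, 0],
    [0, 0, -0.916, 0, 0, 0],
  ],
)

```text
time: 5.3
ee_pos: [0.4455, 0.1454, 0.3741]
eef_rot: [0.07, 0.998, 0.0, 0.0]
ft_force: [0.6, 0.4, -1.3]
width: 0.0273
grip_force: 20.0
```

Emit:
play_rows(
  series=[
    [-0.2, -0.2, 0, 0, 0, 0],
    [-0.4, -0.4, 0, 0, 0, 0],
    [-0.6, -0.58, 0, 0, 0, 0],
    [-0.673, -0.656, 0, 0, 0, 0],
  ],
)

```text
time: 5.7
ee_pos: [0.5334, 0.0306, 0.3726]
eef_rot: [0.071, 0.997, -0.001, 0.0]
ft_force: [-0.6, 0.8, -0.9]
width: 0.0269
grip_force: 20.0
```

Emit:
play_rows(
  series=[
    [-0.2, -0.2, 0, 0, 0, 0],
    [-0.4, -0.4, 0, 0, 0, 0],
    [-0.6, -0.58, 0, 0, 0, 0],
    [-0.673, -0.656, 0, 0, 0, 0],
    [-0.673, -0.656, 0, 0, 0, 0],
  ],
)

```text
time: 6.2
ee_pos: [0.6187, -0.0796, 0.372]
eef_rot: [0.071, 0.997, -0.001, -0.001]
ft_force: [-0.4, 0.2, -0.7]
width: 0.0276
grip_force: 20.0
```

```bash
python3 - <<'E'
from plan import *
from bench import vision
import cv2
plan([(.6181,-.0776,.095,82),(.6181,-.0776,.0765,82)])
a=vision.camera('top')[100:230,250:450];b=vision.camera('side')[120:260,280:430]
cv2.imwrite('pics/c2.png',np.hstack([cv2.resize(a,(400,300),interpolation=2),cv2.resize(b,(400,300),interpolation=2)]))
E
```

```text
t 6.2 grasp [ 0.6185 -0.0798  0.2085] w 0.0276 F [-0.4  0.2 -0.7] j7 1.6
-> (0.6181, -0.0776, 0.095, 82)
    [0.005, 0.014, 0.756, -0.003, -0.002, -0.006]
-> (0.6181, -0.0776, 0.0765, 82)
    [0.0, 0.0, 0.123, 0.0, 0.0, 0.0]
```

View pics/c2.png

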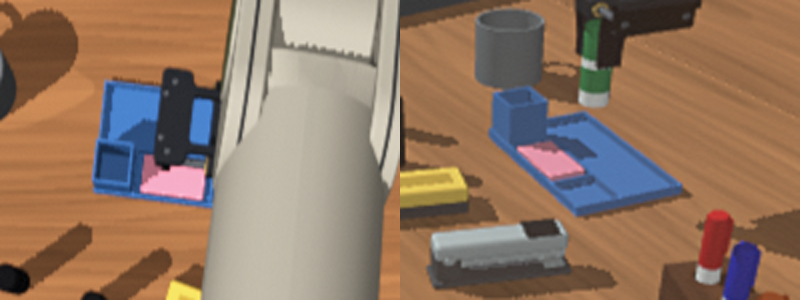

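The left half shows the tool over the blue caddy. In the right half the glue stick hangs upright at (592,85) above it. I'm lowering it.

Emit:
play_rows(
  series=[
    [0.005, 0.014, 0.2, 0, 0, 0],
    [0.005, 0.014, 0.4, 0, 0, 0],
    [0.005, 0.014, 0.56, 0, 0, 0],
    [0.005, 0.014, 0.7, 0, 0, 0],
    [0.005, 0.014, 0.78, 0, 0, 0],
  ],
)

```text
time: 6.8
ee_pos: [0.617, -0.0731, 0.2542]
eef_rot: [0.068, 0.998, 0.001, -0.001]
ft_force: [-0.1, 0.7, -0.5]
width: 0.0274
grip_force: 20.0
```

Emit:
play_rows(
  series=[
    [0, 0, 0.02, 0, 0, 0],
    [0, 0, 0.05, 0, 0, 0],
    [0, 0, 0.08, 0, 0, 0],
    [0, 0, 0.088, 0, 0, 0],
    [0, 0, 0.088, 0, 0, 0],
  ],
)

```text
time: 7.3
ee_pos: [0.618, -0.0751, 0.2429]
eef_rot: [0.07, 0.998, 0.0, 0.0]
ft_force: [-0.6, 0.0, -0.2]
width: 0.0271
grip_force: 20.0
```

```bash
python3 - <<'E'
from plan import *
plan([(.6181,-.0776,.0765,None)])
E
```

```text
t 7.3 grasp [ 0.618  -0.0751  0.0794] w 0.0271 F [-0.6  0.  -0.2] j7 1.64
-> (0.6181, -0.0776, 0.0765, np.float64(82.0))
    [-0.003, -0.016, 0.019, 0.0, 0.001, 0.0]
```

Emit:
play_rows(
  series=[
    [0, -0.016, 0.01, 0, 0, 0],
    [0, -0.016, 0.018, 0, 0, 0],
    [0, -0.016, 0.018, 0, 0, 0],
    [0, -0.016, 0.018, 0, 0, 0],
  ],
)

```text
time: 7.7
ee_pos: [0.6176, -0.0777, 0.2401]
eef_rot: [0.07, 0.998, -0.0, 0.0]
ft_force: [-0.5, -0.1, 0.9]
width: 0.0273
grip_force: 20.0
```

Emit:
play_rows(
  series=[
    [0, 0, 0, 0, 0, 0],
    [0, 0, 0, 0, 0, 0],
    [0, 0, 0, 0, 0, 0],
    [0, 0, 0, 0, 0, 0],
    [0, 0, 0, 0, 0, 0],
  ],
  fingers=0.4,
)

```text
time: 8.2
ee_pos: [0.6175, -0.0774, 0.2398]
eef_rot: [0.069, 0.998, 0.0, -0.0]
ft_force: [-0.4, 0.3, -0.6]
width: 0.0576
grip_force: 0.0
```

```bash
python3 - <<'E'
from plan import *
b=(.4922,.0903)
plan([(.6181,-.0776,.18,None),(*b,.18,75),(*b,.07,75),(*b,.14,75),(.41,.085,.14,75),(.41,.085,.07,75)])
E
```

```text
t 8.2 grasp [ 0.6175 -0.0773  0.0763] w 0.0576 F [-0.4  0.3 -0.6] j7 1.64
-> (0.6181, -0.0776, 0.18, np.float64(82.0))
    [-0.004, -0.001, -0.691, 0.0, 0.0, 0.0]
-> (0.4922, 0.0903, 0.18, 75)
    [0.986, 0.992, 0.0, 0.0, 0.0, 0.235]
-> (0.4922, 0.0903, 0.07, 75)
    [0.0, 0.0, 0.733, 0.0, 0.0, 0.0]
-> (0.4922, 0.0903, 0.14, 75)
    [0.0, 0.0, -0.467, 0.0, 0.0, 0.0]
-> (0.41, 0.085, 0.14, 75)
    [0.52, -0.176, 0.0, 0.0, 0.0, 0.0]
-> (0.41, 0.085, 0.07, 75)
    [0.0, 0.0, 0.467, 0.0, 0.0, 0.0]
```

Emit:
play_rows(
  series=[
    [0, 0, -0.2, 0, 0, 0],
    [0, 0, -0.45, 0, 0, 0],
    [0, 0, -0.691, 0, 0, 0],
    [0, 0, -0.691, 0, 0, 0],
  ],
)

```text
time: 8.6
ee_pos: [0.6187, -0.078, 0.349]
eef_rot: [0.07, 0.998, 0.0, 0.004]
ft_force: [0.3, -0.7, -1.0]
width: 0.0608
grip_force: 0.0
```

Emit:
play_rows(
  series=[
    [0.986, 0.992, 0, 0, 0, 0.235],
    [0.986, 0.992, 0, 0, 0, 0.235],
    [0.986, 0.992, 0, 0, 0, 0.235],
    [0.986, 0.992, 0, 0, 0, 0.235],
    [0.986, 0.992, 0, 0, 0, 0.235],
  ],
)

```text
time: 9.1
ee_pos: [0.4888, 0.0951, 0.3431]
eef_rot: [0.127, 0.992, 0.001, -0.001]
ft_force: [0.2, -0.1, -0.2]
width: 0.0606
grip_force: 0.0
```

Emit:
play_rows(
  series=[
    [0, 0, 0, 0, 0, 0],
    [0, 0, 0.15, 0, 0, 0],
    [0, 0, 0.35, 0, 0, 0],
    [0, 0, 0.55, 0, 0, 0],
    [0, 0, 0.733, 0, 0, 0],
  ],
)

```text
time: 9.6
ee_pos: [0.4924, 0.0885, 0.2321]
eef_rot: [0.132, 0.991, -0.0, 0.0]
ft_force: [0.3, -0.6, 0.6]
width: 0.0608
grip_force: 0.0
```

Emit:
play_rows(
  series=[
    [0, 0, 0, 0, 0, 0],
    [0, 0, 0, 0, 0, 0],
    [0, 0, 0, 0, 0, 0],
    [0, 0, 0, 0, 0, 0],
    [0, 0, 0, 0, 0, 0],
  ],
  fingers=-1,
)

```text
time: 10.1
ee_pos: [0.4921, 0.0904, 0.2346]
eef_rot: [0.131, 0.991, 0.001, 0.001]
ft_force: [-0.2, -1.2, 0.4]
width: 0.0289
grip_force: 0.1
```

Emit:
play_rows(
  series=[
    [0, 0, 0, 0, 0, 0],
    [0, 0, 0, 0, 0, 0],
    [0, 0, 0, 0, 0, 0],
  ],
)

```text
time: 10.4
ee_pos: [0.4922, 0.0905, 0.2345]
eef_rot: [0.131, 0.991, 0.0, 0.001]
ft_force: [0.0, -0.5, 6.3]
width: 0.0275
grip_force: 20.0
```

```bash
python3 - <<'E'
from plan import *
plan([(.4922,.0903,.14,None),(.41,.085,.14,75),(.41,.085,.0715,75)])
E
```

```text
t 10.4 grasp [0.4924 0.0906 0.071 ] w 0.0275 F [ 0.  -0.5  6.3] j7 1.12
-> (0.4922, 0.0903, 0.14, np.float64(75.0))
    [-0.001, -0.001, -0.46, 0.002, 0.003, 0.0]
-> (0.41, 0.085, 0.14, 75)
    [0.52, -0.176, 0.0, 0.0, 0.0, -0.001]
-> (0.41, 0.085, 0.0715, 75)
    [0.0, 0.0, 0.457, 0.0, 0.0, 0.0]
```

Emit:
play_rows(
  series=[
    [0, 0, -0.15, 0, 0, 0],
    [0, 0, -0.3, 0, 0, 0],
    [0, 0, -0.46, 0, 0, 0],
    [0.25, -0.09, -0.46, 0, 0, 0],
    [0.52, -0.176, -0.46, 0, 0, 0],
  ],
)

```text
time: 10.9
ee_pos: [0.4091, 0.0849, 0.303]
eef_rot: [0.131, 0.991, -0.0, 0.001]
ft_force: [0.1, 0.2, -0.7]
width: 0.0272
grip_force: 20.0
```

Emit:
play_rows(
  series=[
    [0, 0, 0, 0, 0, 0],
    [0, 0, 0.15, 0, 0, 0],
    [0, 0, 0.3, 0, 0, 0],
    [0, 0, 0.42, 0, 0, 0],
    [0, 0, 0.457, 0, 0, 0],
  ],
)

```text
time: 11.4
ee_pos: [0.4096, 0.085, 0.2334]
eef_rot: [0.131, 0.991, -0.0, -0.0]
ft_force: [-4.4, -4.6, 27.5]
width: 0.0275
grip_force: 20.0
```

Emit:
play_rows(
  series=[
    [0, 0, 0, 0, 0, 0],
    [0, 0, 0, 0, 0, 0],
    [0, 0, 0, 0, 0, 0],
  ],
)

```text
time: 11.7
ee_pos: [0.4097, 0.0852, 0.2343]
eef_rot: [0.131, 0.991, 0.0, 0.0]
ft_force: [0.9, 0.8, 0.5]
width: 0.0272
grip_force: 20.0
```

Emit:
play_rows(
  series=[
    [0, 0, 0, 0, 0, 0],
    [0, 0, 0, 0, 0, 0],
    [0, 0, 0, 0, 0, 0],
    [0, 0, 0, 0, 0, 0],
    [0, 0, 0, 0, 0, 0],
  ],
  fingers=0.4,
)

```text
time: 12.2
ee_pos: [0.4095, 0.0851, 0.234]
eef_rot: [0.131, 0.991, 0.0, 0.0]
ft_force: [-0.4, 0.2, 0.1]
width: 0.0578
grip_force: 0.0
```

```bash
python3 - <<'E'
from plan import *
e=(.4605,-.0065);ph=90-18.5
plan([(.41,.085,.18,None),(*e,.18,ph),(*e,.06,ph),(*e,.031,ph)])
E
```

```text
t 12.2 grasp [0.4095 0.0851 0.0705] w 0.0578 F [-0.4  0.2  0.1] j7 1.02
-> (0.41, 0.085, 0.18, np.float64(75.0))
    [-0.003, 0.0, -0.73, 0.0, 0.0, 0.0]
-> (0.4605, -0.0065, 0.18, 71.5)
    [-0.483, -0.502, 0.0, 0.0, 0.0, 0.116]
-> (0.4605, -0.0065, 0.06, 71.5)
    [0.0, 0.0, 0.8, 0.0, 0.0, 0.0]
-> (0.4605, -0.0065, 0.031, 71.5)
    [0.0, 0.0, 0.193, 0.0, 0.0, 0.0]
```

Emit:
play_rows(
  series=[
    [0, 0, -0.25, 0, 0, 0],
    [0, 0, -0.5, 0, 0, 0],
    [0, 0, -0.73, 0, 0, 0],
    [0, 0, -0.73, 0, 0, 0],
  ],
  fingers=1,
)

```text
time: 12.6
ee_pos: [0.4107, 0.0853, 0.3477]
eef_rot: [0.131, 0.991, 0.002, 0.003]
ft_force: [0.4, 0.1, -0.3]
width: 0.0833
grip_force: 0.0
```

Emit:
play_rows(
  series=[
    [-0.25, -0.25, 0, 0, 0, 0.116],
    [-0.483, -0.502, 0, 0, 0, 0.116],
    [-0.483, -0.502, 0, 0, 0, 0.116],
    [-0.483, -0.502, 0, 0, 0, 0.116],
    [-0.483, -0.502, 0, 0, 0, 0.116],
  ],
)

```text
time: 13.1
ee_pos: [0.4596, -0.0055, 0.3429]
eef_rot: [0.16, 0.987, -0.0, -0.001]
ft_force: [-0.3, 0.2, 0.4]
width: 0.0869
grip_force: 0.0
```

```bash
python3 - <<'E'
from plan import *
from bench import vision
import cv2
e=(.4605,-.0065);ph=90-18.5
plan([(*e,.06,ph),(*e,.031,ph)])
cv2.imwrite('pics/w3.png',vision.camera('wrist'))
E
```

```text
t 13.1 grasp [ 0.4594 -0.0055  0.1794] w 0.0869 F [-0.3  0.2  0.4] j7 1.16
-> (0.4605, -0.0065, 0.06, 71.5)
    [-0.009, -0.004, 0.796, -0.001, -0.002, 0.002]
-> (0.4605, -0.0065, 0.031, 71.5)
    [0.0, 0.0, 0.193, 0.0, 0.0, 0.0]
```

View pics/w3.png

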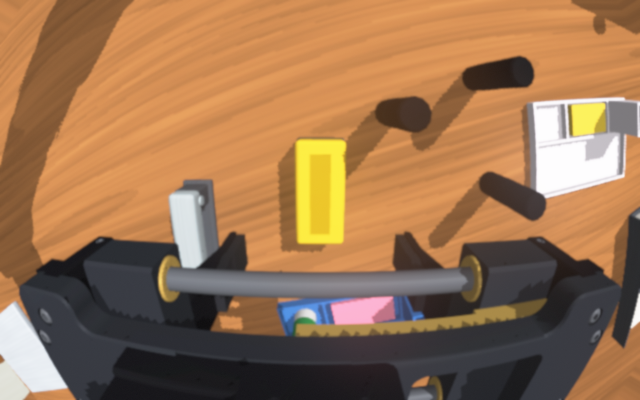

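The eraser is centred at (320,190) and square with the fingers. The moved black stick at (405,113) is clear of the gripper body. I'm descending.

Emit:
play_rows(
  series=[
    [0, 0, 0.2, 0, 0, 0],
    [0, 0, 0.45, 0, 0, 0],
    [0, 0, 0.7, 0, 0, 0],
    [0, 0, 0.85, 0, 0, 0],
    [0, 0, 0.92, 0, 0, 0],
  ],
)

```text
time: 13.65
ee_pos: [0.4588, -0.0052, 0.2035]
eef_rot: [0.16, 0.987, -0.0, -0.002]
ft_force: [0.3, -0.8, -0.1]
width: 0.0869
grip_force: 0.0
```

Emit:
play_rows(
  series=[
    [0, 0, 0.07, 0, 0, 0],
    [0, 0, 0.07, 0, 0, 0],
    [0, 0, 0.07, 0, 0, 0],
    [0, 0, 0.07, 0, 0, 0],
  ],
)

```text
time: 14.05
ee_pos: [0.4605, -0.0063, 0.196]
eef_rot: [0.161, 0.987, 0.0, 0.001]
ft_force: [-0.0, 0.2, 0.1]
width: 0.0871
grip_force: 0.0
```

Emit:
play_rows(
  series=[
    [0, 0, 0, 0, 0, 0],
    [0, 0, 0, 0, 0, 0],
    [0, 0, 0, 0, 0, 0],
    [0, 0, 0, 0, 0, 0],
    [0, 0, 0, 0, 0, 0],
  ],
  fingers=-1,
  squeeze=25,
)

```text
time: 14.55
ee_pos: [0.46, -0.0064, 0.195]
eef_rot: [0.161, 0.987, 0.0, 0.0]
ft_force: [-0.4, 0.2, 0.3]
width: 0.0553
grip_force: 0.0
```

Emit:
play_rows(
  series=[
    [0, 0, 0, 0, 0, 0],
    [0, 0, 0, 0, 0, 0],
    [0, 0, 0, 0, 0, 0],
  ],
)

```text
time: 14.85
ee_pos: [0.46, -0.0064, 0.195]
eef_rot: [0.161, 0.987, 0.0, -0.0]
ft_force: [0.4, -0.3, -0.1]
width: 0.0479
grip_force: 25.0
```

```bash
python3 - <<'E'
from plan import *
e=(.4605,-.0065);ph=90-18.5
q=(.5373,.3521)
plan([(*e,.21,ph),(*q,.21,-7.5),(*q,.08,-7.5),(*q,.036,-7.5)])
E
```

```text
t 14.85 grasp [ 0.46   -0.0064  0.0315] w 0.0479 F [ 0.4 -0.3 -0.1] j7 1.29
-> (0.4605, -0.0065, 0.21, 71.5)
    [-0.002, 0.0, -0.595, 0.0, 0.0, 0.0]
    [-0.002, 0.0, -0.595, 0.0, 0.0, 0.0]
-> (0.5373, 0.3521, 0.21, -7.5)
    [0.091, 0.81, 0.0, 0.0, 0.0, 0.878]
    [0.441, 0.685, 0.0, 0.0, 0.0, 0.878]
    [0.699, 0.419, 0.0, 0.0, 0.0, 0.878]
-> (0.5373, 0.3521, 0.08, -7.5)
    [0.0, 0.0, 0.867, 0.0, 0.0, 0.0]
-> (0.5373, 0.3521, 0.036, -7.5)
    [0.0, 0.0, 0.293, 0.0, 0.0, 0.0]
```

Emit:
play_rows(
  series=[
    [0, 0, -0.15, 0, 0, 0],
    [0, 0, -0.4, 0, 0, 0],
    [0, 0, -0.7, 0, 0, 0],
    [0, 0, -0.99, 0, 0, 0],
    [0, 0, -0.99, 0, 0, 0],
  ],
)

```text
time: 15.35
ee_pos: [0.4614, -0.0067, 0.3489]
eef_rot: [0.161, 0.987, 0.002, 0.004]
ft_force: [0.6, 0.2, -1.2]
width: 0.0474
grip_force: 25.0
```

Emit:
play_rows(
  series=[
    [0.02, 0.2, -0.1, 0, 0, 0.2],
    [0.06, 0.45, -0.2, 0, 0, 0.45],
    [0.091, 0.7, -0.2, 0, 0, 0.7],
    [0.091, 0.81, -0.2, 0, 0, 0.878],
    [0.091, 0.81, -0.2, 0, 0, 0.878],
  ],
)

```text
time: 15.85
ee_pos: [0.4855, 0.1158, 0.3727]
eef_rot: [0.381, 0.925, -0.0, -0.0]
ft_force: [-0.2, 0.1, -0.4]
width: 0.0478
grip_force: 25.0
```

Emit:
play_rows(
  series=[
    [0.1, 0.2, 0, 0, 0, 0.2],
    [0.22, 0.4, 0, 0, 0, 0.45],
    [0.36, 0.57, 0, 0, 0, 0.7],
    [0.441, 0.685, 0, 0, 0, 0.878],
    [0.441, 0.685, 0, 0, 0, 0.878],
  ],
)

```text
time: 16.35
ee_pos: [0.5107, 0.2349, 0.3726]
eef_rot: [0.581, 0.814, -0.0, -0.0]
ft_force: [-1.0, -0.9, -0.5]
width: 0.0478
grip_force: 25.0
```

Emit:
play_rows(
  series=[
    [0.15, 0.1, 0, 0, 0, 0.2],
    [0.35, 0.2, 0, 0, 0, 0.45],
    [0.55, 0.33, 0, 0, 0, 0.7],
    [0.699, 0.419, 0, 0, 0, 0.878],
    [0.699, 0.419, 0, 0, 0, 0.878],
  ],
)

```text
time: 16.85
ee_pos: [0.5365, 0.3544, 0.3724]
eef_rot: [0.751, 0.66, -0.001, -0.0]
ft_force: [-0.5, -0.1, -1.4]
width: 0.0479
grip_force: 25.0
```

Emit:
play_rows(
  series=[
    [0, 0, 0, 0, 0, 0],
    [0, 0, 0, 0, 0, 0],
    [0, 0, 0, 0, 0, 0],
  ],
)

```text
time: 17.15
ee_pos: [0.5372, 0.3504, 0.3739]
eef_rot: [0.752, 0.659, 0.0, 0.0]
ft_force: [-0.4, -0.6, -1.9]
width: 0.0478
grip_force: 25.0
```

```bash
python3 - <<'E'
from plan import *
q=(.5373,.3521)
plan([(*q,.08,-7.5),(*q,.0365,-7.5)])
from bench import vision
import cv2
a=vision.camera('top')[150:300,80:330];b=vision.camera('side')[90:230,180:350]
cv2.imwrite('pics/c4.png',np.hstack([cv2.resize(a,(400,300),interpolation=2),cv2.resize(b,(400,300),interpolation=2)]))
E
```

```text
t 17.15 grasp [0.5373 0.3504 0.2104] w 0.0478 F [-0.4 -0.6 -1.9] j7 -0.68
-> (0.5373, 0.3521, 0.08, -7.5)
    [0.011, -0.001, 0.869, 0.001, 0.0, -0.002]
-> (0.5373, 0.3521, 0.0365, -7.5)
    [0.0, 0.0, 0.29, 0.0, 0.0, 0.0]
```

View pics/c4.png

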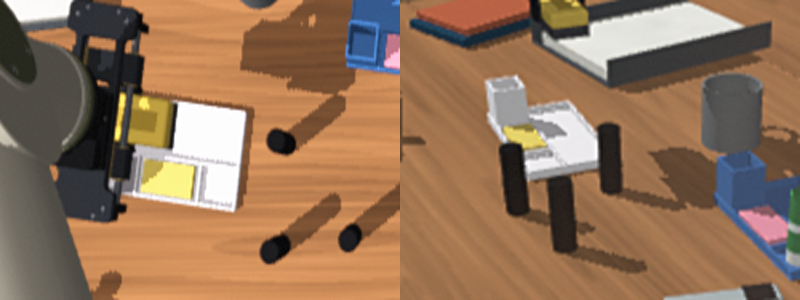

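The left half shows the held eraser at (145,120), lined up over the white tray. The right half shows the three black sticks standing and the glue stick at the right edge. I'm lowering it.

Emit:
play_rows(
  series=[
    [0.005, 0, 0.2, 0, 0, 0],
    [0.01, 0, 0.45, 0, 0, 0],
    [0.01, 0, 0.7, 0, 0, 0],
    [0.01, 0, 0.869, 0, 0, 0],
    [0.01, 0, 0.869, 0, 0, 0],
  ],
)

```text
time: 17.75
ee_pos: [0.5358, 0.3526, 0.2395]
eef_rot: [0.752, 0.659, -0.003, -0.0]
ft_force: [-0.4, -1.0, -1.1]
width: 0.0478
grip_force: 25.0
```

Emit:
play_rows(
  series=[
    [0, 0, 0.06, 0, 0, 0],
    [0, 0, 0.12, 0, 0, 0],
    [0, 0, 0.18, 0, 0, 0],
    [0, 0, 0.24, 0, 0, 0],
    [0, 0, 0.26, 0, 0, 0],
  ],
)

```text
time: 18.25
ee_pos: [0.5367, 0.3535, 0.2032]
eef_rot: [0.752, 0.659, -0.001, -0.0]
ft_force: [-0.5, -0.2, -1.1]
width: 0.0477
grip_force: 25.0
```

Emit:
play_rows(
  series=[
    [0, 0, 0.01, 0, 0, 0],
    [0, 0, 0.02, 0, 0, 0],
    [0, 0, 0.025, 0, 0, 0],
  ],
)

```text
time: 18.55
ee_pos: [0.5371, 0.3537, 0.2006]
eef_rot: [0.752, 0.659, 0.0, -0.0]
ft_force: [-0.9, 0.3, -0.0]
width: 0.048
grip_force: 25.0
```

```bash
python3 - <<'E'
from plan import *
plan([(.5373,.3521,.0355,-7.5)])
E
```

```text
t 18.55 grasp [0.5372 0.3538 0.0371] w 0.048 F [-0.9  0.3 -0. ] j7 -0.64
-> (0.5373, 0.3521, 0.0355, -7.5)
    [-0.011, 0.003, 0.011, 0.001, -0.001, -0.001]
```

Emit:
play_rows(
  series=[
    [0, 0, 0.01, 0, 0, 0],
    [0, 0, 0.01, 0, 0, 0],
    [0, 0, 0.01, 0, 0, 0],
  ],
)

```text
time: 18.85
ee_pos: [0.5371, 0.3537, 0.1991]
eef_rot: [0.752, 0.659, 0.0, -0.0]
ft_force: [-0.7, 0.2, 0.0]
width: 0.0482
grip_force: 25.0
```

Emit:
play_rows(
  series=[
    [0, 0, 0, 0, 0, 0],
    [0, 0, 0, 0, 0, 0],
    [0, 0, 0, 0, 0, 0],
    [0, 0, 0, 0, 0, 0],
    [0, 0, 0, 0, 0, 0],
  ],
  fingers=0.6,
)

```text
time: 19.35
ee_pos: [0.537, 0.3537, 0.199]
eef_rot: [0.752, 0.659, 0.0, -0.0]
ft_force: [0.4, -0.1, -0.7]
width: 0.0687
grip_force: 0.0
```

Emit:
play_rows(
  series=[
    [0, 0, -0.1, 0, 0, 0],
    [0, 0, -0.3, 0, 0, 0],
    [0, 0, -0.6, 0, 0, 0],
    [0, 0, -0.95, 0, 0, 0],
    [0, 0, -0.95, 0, 0, 0],
  ],
  fingers=1,
)

```text
time: 19.85
ee_pos: [0.5385, 0.3539, 0.3502]
eef_rot: [0.752, 0.659, 0.006, 0.0]
ft_force: [0.8, 1.3, -0.6]
width: 0.0862
grip_force: 0.0
```

```bash
python3 - <<'E'
from plan import *
e=(.4698,-.1526);ph=90-18.5
plan([(*e,.18,ph),(*e,.08,ph),(*e,.045,ph)])
E
```

```text
t 19.85 grasp [0.54   0.3552 0.1867] w 0.0862 F [ 0.8  1.3 -0.6] j7 -0.68
-> (0.4698, -0.1526, 0.18, 71.5)
    [-0.853, -0.002, 0.004, 0.006, -0.001, -0.659]
    [-0.801, -0.29, 0.005, 0.006, -0.001, -0.659]
    [-0.655, -0.544, 0.006, 0.006, -0.001, -0.659]
    [-0.431, -0.734, 0.009, 0.006, -0.001, -0.659]
-> (0.4698, -0.1526, 0.08, 71.5)
    [0.0, 0.0, 0.667, 0.0, 0.0, 0.0]
-> (0.4698, -0.1526, 0.045, 71.5)
    [0.0, 0.0, 0.233, 0.0, 0.0, 0.0]
```

Emit:
play_rows(
  series=[
    [-0.853, 0, 0, 0, 0, -0.659],
    [-0.853, 0, 0, 0, 0, -0.659],
    [-0.853, 0, 0, 0, 0, -0.659],
    [-0.853, 0, 0, 0, 0, -0.659],
  ],
)

```text
time: 20.25
ee_pos: [0.5208, 0.2218, 0.343]
eef_rot: [0.63, 0.777, 0.0, 0.001]
ft_force: [-0.2, -0.4, 0.8]
width: 0.0872
grip_force: 0.0
```

Emit:
play_rows(
  series=[
    [-0.801, -0.29, 0, 0, 0, -0.659],
    [-0.801, -0.29, 0, 0, 0, -0.659],
    [-0.801, -0.29, 0, 0, 0, -0.659],
    [-0.801, -0.29, 0, 0, 0, -0.659],
  ],
)

```text
time: 20.65
ee_pos: [0.5033, 0.0962, 0.3426]
eef_rot: [0.487, 0.873, 0.0, 0.001]
ft_force: [0.1, 0.2, 0.1]
width: 0.0869
grip_force: 0.0
```

Emit:
play_rows(
  series=[
    [-0.655, -0.544, 0, 0, 0, -0.659],
    [-0.655, -0.544, 0, 0, 0, -0.659],
    [-0.655, -0.544, 0, 0, 0, -0.659],
    [-0.655, -0.544, 0, 0, 0, -0.659],
  ],
)

```text
time: 21.05
ee_pos: [0.4859, -0.0303, 0.3424]
eef_rot: [0.33, 0.944, 0.0, 0.001]
ft_force: [0.2, 0.7, 0.8]
width: 0.0868
grip_force: 0.0
```

Emit:
play_rows(
  series=[
    [-0.431, -0.734, 0, 0, 0, -0.659],
    [-0.431, -0.734, 0, 0, 0, -0.659],
    [-0.431, -0.734, 0, 0, 0, -0.659],
    [-0.431, -0.734, 0, 0, 0, -0.659],
    [-0.431, -0.734, 0, 0, 0, -0.659],
  ],
)

```text
time: 21.55
ee_pos: [0.4695, -0.1523, 0.3419]
eef_rot: [0.162, 0.987, 0.0, 0.0]
ft_force: [-0.7, 0.5, 0.3]
width: 0.0868
grip_force: 0.0
```

Emit:
play_rows(
  series=[
    [0, 0, 0, 0, 0, 0],
    [0, 0, 0, 0, 0, 0],
    [0, 0, 0, 0, 0, 0],
  ],
)

```text
time: 21.85
ee_pos: [0.4692, -0.1518, 0.3414]
eef_rot: [0.16, 0.987, 0.0, -0.0]
ft_force: [0.2, 0.2, -0.6]
width: 0.0871
grip_force: 0.0
```

```bash
python3 - <<'E'
from plan import *
e=(.4698,-.1526);ph=90-18.5
plan([(*e,.08,ph),(*e,.045,ph)])
from bench import vision
import cv2
cv2.imwrite('pics/w5.png',vision.camera('wrist'))
E
```

```text
t 21.85 grasp [ 0.4692 -0.1517  0.1779] w 0.0871 F [ 0.2  0.2 -0.6] j7 1.52
-> (0.4698, -0.1526, 0.08, 71.5)
    [-0.006, -0.004, 0.653, 0.0, 0.0, 0.005]
-> (0.4698, -0.1526, 0.045, 71.5)
    [0.0, 0.0, 0.233, 0.0, 0.0, 0.0]
```

View pics/w5.png

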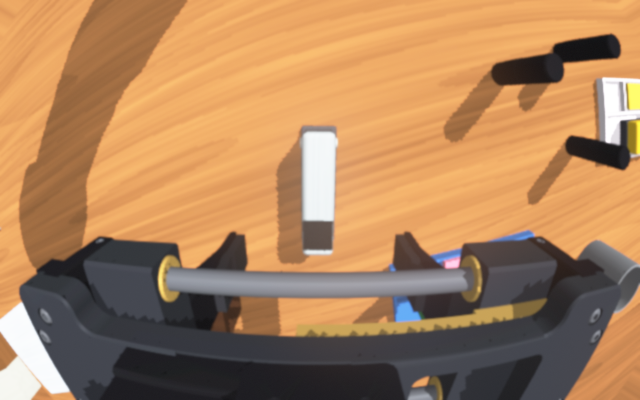

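The stapler is centred at (319,190) and in line with the tool, so I'm descending to grip its arm.

Emit:
play_rows(
  series=[
    [-0.006, -0.004, 0.2, 0, 0, 0],
    [-0.006, -0.004, 0.45, 0, 0, 0],
    [-0.006, -0.004, 0.65, 0, 0, 0],
    [-0.006, -0.004, 0.8, 0, 0, 0],
    [-0.006, -0.004, 0.886, 0, 0, 0],
  ],
)

```text
time: 22.4
ee_pos: [0.4691, -0.1532, 0.2068]
eef_rot: [0.16, 0.987, -0.0, -0.001]
ft_force: [0.8, -0.3, 0.8]
width: 0.0871
grip_force: 0.0
```

Emit:
play_rows(
  series=[
    [0, 0, 0, 0, 0, 0],
    [0, 0, 0, 0, 0, 0],
    [0, 0, 0, 0, 0, 0],
    [0, 0, 0, 0, 0, 0],
    [0, 0, 0, 0, 0, 0],
  ],
  fingers=-1,
  squeeze=35,
)

```text
time: 22.9
ee_pos: [0.4697, -0.1538, 0.2092]
eef_rot: [0.16, 0.987, 0.0, 0.001]
ft_force: [0.2, 0.0, 0.7]
width: 0.0548
grip_force: 0.0
```

Emit:
play_rows(
  series=[
    [0, 0, 0, 0, 0, 0],
    [0, 0, 0, 0, 0, 0],
    [0, 0, 0, 0, 0, 0],
    [0, 0, 0, 0, 0, 0],
    [0, 0, 0, 0, 0, 0],
  ],
)

```text
time: 23.4
ee_pos: [0.4695, -0.1537, 0.2086]
eef_rot: [0.16, 0.987, 0.0, 0.0]
ft_force: [-0.3, -1.0, 0.9]
width: 0.0297
grip_force: 35.0
```

```bash
python3 - <<'E'
from plan import *
e=(.4698,-.1526);ph=90-18.5
q=(.6853,-.0153)
plan([(*e,.18,ph),(*q,.18,-7.5),(*q,.08,-7.5),(*q,.0495,-7.5)])
E
```

```text
t 23.4 grasp [ 0.4695 -0.1537  0.0451] w 0.0297 F [-0.3 -1.   0.9] j7 1.64
-> (0.4698, -0.1526, 0.18, 71.5)
    [0.001, 0.008, -0.9, 0.0, 0.0, 0.002]
-> (0.6853, -0.0153, 0.18, -7.5)
    [-0.357, 0.441, 0.0, 0.0, 0.0, 0.878]
    [-0.124, 0.554, 0.0, 0.0, 0.0, 0.878]
    [0.134, 0.552, 0.0, 0.0, 0.0, 0.878]
-> (0.6853, -0.0153, 0.08, -7.5)
    [0.0, 0.0, 0.667, 0.0, 0.0, 0.0]
-> (0.6853, -0.0153, 0.0495, -7.5)
    [0.0, 0.0, 0.203, 0.0, 0.0, 0.0]
```

Emit:
play_rows(
  series=[
    [0, 0, -0.15, 0, 0, 0],
    [0, 0, -0.4, 0, 0, 0],
    [0, 0, -0.7, 0, 0, 0],
    [0, 0, -0.98, 0, 0, 0],
    [0, 0, -0.98, 0, 0, 0],
  ],
)

```text
time: 23.9
ee_pos: [0.4706, -0.1545, 0.3605]
eef_rot: [0.16, 0.987, 0.001, 0.004]
ft_force: [0.2, 0.1, -1.9]
width: 0.0294
grip_force: 35.0
```

Emit:
play_rows(
  series=[
    [-0.09, 0.1, 0, 0, 0, 0.2],
    [-0.18, 0.22, 0, 0, 0, 0.45],
    [-0.27, 0.34, 0, 0, 0, 0.7],
    [-0.357, 0.441, 0, 0, 0, 0.878],
    [-0.357, 0.441, 0, 0, 0, 0.878],
  ],
)

```text
time: 24.4
ee_pos: [0.5426, -0.1056, 0.3539]
eef_rot: [0.381, 0.925, -0.0, -0.001]
ft_force: [-0.3, 0.5, -2.4]
width: 0.0295
grip_force: 35.0
```

Emit:
play_rows(
  series=[
    [-0.03, 0.14, 0, 0, 0, 0.2],
    [-0.06, 0.28, 0, 0, 0, 0.45],
    [-0.1, 0.43, 0, 0, 0, 0.7],
    [-0.124, 0.554, 0, 0, 0, 0.878],
    [-0.124, 0.554, 0, 0, 0, 0.878],
  ],
)

```text
time: 24.9
ee_pos: [0.6139, -0.0601, 0.3539]
eef_rot: [0.581, 0.814, -0.0, -0.001]
ft_force: [-0.3, 0.8, -3.9]
width: 0.0298
grip_force: 35.0
```

Emit:
play_rows(
  series=[
    [0.03, 0.14, 0, 0, 0, 0.2],
    [0.07, 0.28, 0, 0, 0, 0.45],
    [0.1, 0.43, 0, 0, 0, 0.7],
    [0.134, 0.552, 0, 0, 0, 0.878],
    [0.134, 0.552, 0, 0, 0, 0.878],
  ],
)

```text
time: 25.4
ee_pos: [0.6854, -0.0147, 0.3539]
eef_rot: [0.751, 0.66, -0.001, -0.0]
ft_force: [-1.0, 0.4, -2.5]
width: 0.0297
grip_force: 35.0
```

Emit:
play_rows(
  series=[
    [0, 0, 0, 0, 0, 0],
    [0, 0, 0, 0, 0, 0],
    [0, 0, 0, 0, 0, 0],
  ],
)

```text
time: 25.7
ee_pos: [0.6842, -0.0173, 0.3557]
eef_rot: [0.752, 0.66, 0.0, -0.0]
ft_force: [-0.3, 0.1, -3.1]
width: 0.0297
grip_force: 35.0
```

```bash
python3 - <<'E'
from plan import *
q=(.6853,-.0153)
plan([(*q,.08,-7.5),(*q,.0495,-7.5)])
from bench import vision
import cv2
a=vision.camera('top')[100:230,250:450];b=vision.camera('side')[120:260,280:430]
cv2.imwrite('pics/c6.png',np.hstack([cv2.resize(a,(400,300),interpolation=2),cv2.resize(b,(400,300),interpolation=2)]))
E
```

```text
t 25.7 grasp [ 0.6842 -0.0173  0.1922] w 0.0297 F [-0.3  0.1 -3.1] j7 0.06
-> (0.6853, -0.0153, 0.08, -7.5)
    [0.014, 0.006, 0.748, 0.0, 0.0, 0.001]
-> (0.6853, -0.0153, 0.0495, -7.5)
    [0.0, 0.0, 0.203, 0.0, 0.0, 0.0]
```

View pics/c6.png

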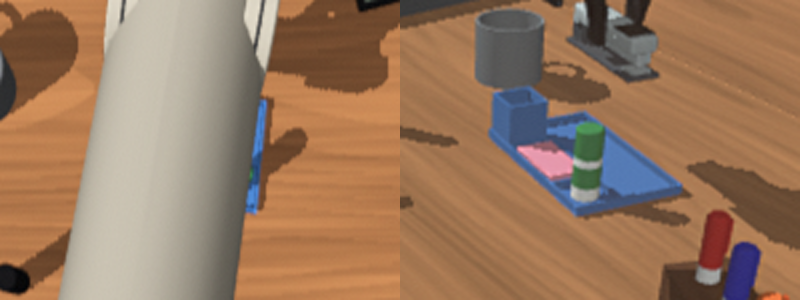

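The glue stick stands upright in the bay at (588,165), and the stapler is held level above the tray. I'm lowering it.

Emit:
play_rows(
  series=[
    [0.014, 0.006, 0.2, 0, 0, 0],
    [0.014, 0.006, 0.42, 0, 0, 0],
    [0.014, 0.006, 0.62, 0, 0, 0],
    [0.014, 0.006, 0.76, 0, 0, 0],
    [0.014, 0.006, 0.8, 0, 0, 0],
  ],
)

```text
time: 26.3
ee_pos: [0.685, -0.0142, 0.233]
eef_rot: [0.751, 0.66, -0.001, -0.001]
ft_force: [-0.4, 0.5, -2.2]
width: 0.0297
grip_force: 35.0
```

Emit:
play_rows(
  series=[
    [0, 0, 0, 0, 0, 0],
    [0, 0, 0.04, 0, 0, 0],
    [0, 0, 0.08, 0, 0, 0],
    [0, 0, 0.11, 0, 0, 0],
    [0, 0, 0.13, 0, 0, 0],
  ],
)

```text
time: 26.8
ee_pos: [0.6859, -0.0142, 0.2158]
eef_rot: [0.752, 0.66, 0.0, -0.0]
ft_force: [-0.3, -0.3, -3.0]
width: 0.0296
grip_force: 35.0
```

Emit:
play_rows(
  series=[
    [0, 0, 0, 0, 0, 0],
    [0, 0, 0, 0, 0, 0],
    [0, 0, 0, 0, 0, 0],
  ],
)

```text
time: 27.1
ee_pos: [0.6861, -0.0143, 0.2163]
eef_rot: [0.752, 0.66, 0.0, 0.0]
ft_force: [-0.1, 0.0, -2.3]
width: 0.0296
grip_force: 35.0
```

```bash
python3 - <<'E'
from plan import *
plan([(.6853,-.0153,.0493,-7.5)])
E
```

```text
t 27.1 grasp [ 0.6862 -0.0142  0.0528] w 0.0296 F [-0.1  0.  -2.3] j7 0.11
-> (0.6853, -0.0153, 0.0493, -7.5)
    [-0.008, -0.004, 0.024, 0.001, 0.0, 0.001]
```

Emit:
play_rows(
  series=[
    [0, 0, 0.01, 0, 0, 0],
    [0, 0, 0.02, 0, 0, 0],
    [0, 0, 0.025, 0, 0, 0],
    [0, 0, 0.025, 0, 0, 0],
  ],
)

```text
time: 27.5
ee_pos: [0.686, -0.0143, 0.2127]
eef_rot: [0.752, 0.66, 0.0, -0.0]
ft_force: [-2.1, -0.3, 2.8]
width: 0.0295
grip_force: 35.0
```

Emit:
play_rows(
  series=[
    [0, 0, 0, 0, 0, 0],
    [0, 0, 0, 0, 0, 0],
    [0, 0, 0, 0, 0, 0],
    [0, 0, 0, 0, 0, 0],
    [0, 0, 0, 0, 0, 0],
  ],
  fingers=0.4,
)

```text
time: 28.0
ee_pos: [0.686, -0.0142, 0.2123]
eef_rot: [0.752, 0.66, 0.0, 0.0]
ft_force: [0.7, -0.1, 0.1]
width: 0.0583
grip_force: 0.0
```

Emit:
play_rows(
  series=[
    [0, 0, -0.15, 0, 0, 0],
    [0, 0, -0.4, 0, 0, 0],
    [0, 0, -0.7, 0, 0, 0],
    [0, 0, -0.98, 0, 0, 0],
    [0, 0, -0.98, 0, 0, 0],
  ],
)

```text
time: 28.5
ee_pos: [0.6871, -0.0151, 0.3662]
eef_rot: [0.752, 0.66, 0.004, 0.003]
ft_force: [0.9, -0.9, 0.4]
width: 0.0611
grip_force: 0.0
```

Emit:
play_rows(
  series=[
    [0, 0, -0.4, 0, 0, 0],
    [0, 0, -0.4, 0, 0, 0],
    [0, 0, -0.4, 0, 0, 0],
    [0, 0, -0.4, 0, 0, 0],
  ],
  fingers=0.15,
)

```text
time: 28.9
ee_pos: [0.6859, -0.0142, 0.4181]
eef_rot: [0.752, 0.66, -0.0, -0.0]
ft_force: [-0.1, 1.1, -1.3]
width: 0.0503
grip_force: 0.0
```

```bash
python3 - <<'E'
from plan import *
h=(.528,-.409);ph=-19.1
plan([(*h,.25,ph),(*h,.15,ph),(*h,.104,ph)])
E
```

```text
t 28.9 grasp [ 0.6857 -0.0141  0.2546] w 0.0503 F [-0.1  1.1 -1.3] j7 0.04
-> (0.528, -0.409, 0.25, -19.1)
    [-0.916, -0.234, 0.01, -0.001, 0.0, 0.129]
    [-0.929, -0.171, 0.01, -0.001, 0.0, 0.129]
    [-0.939, -0.108, 0.01, -0.001, 0.0, 0.129]
-> (0.528, -0.409, 0.15, -19.1)
    [0.0, 0.0, 0.667, 0.0, 0.0, 0.0]
-> (0.528, -0.409, 0.104, -19.1)
    [0.0, 0.0, 0.307, 0.0, 0.0, 0.0]
```

Emit:
play_rows(
  series=[
    [-0.916, -0.234, 0, 0, 0, 0.129],
    [-0.916, -0.234, 0, 0, 0, 0.129],
    [-0.916, -0.234, 0, 0, 0, 0.129],
    [-0.916, -0.234, 0, 0, 0, 0.129],
  ],
)

```text
time: 29.3
ee_pos: [0.6301, -0.1532, 0.4183]
eef_rot: [0.777, 0.63, -0.002, 0.0]
ft_force: [0.3, -0.4, -0.2]
width: 0.0502
grip_force: 0.0
```

Emit:
play_rows(
  series=[
    [-0.929, -0.171, 0, 0, 0, 0.129],
    [-0.929, -0.171, 0, 0, 0, 0.129],
    [-0.929, -0.171, 0, 0, 0, 0.129],
    [-0.929, -0.171, 0, 0, 0, 0.129],
  ],
)

```text
time: 29.7
ee_pos: [0.5769, -0.2839, 0.4182]
eef_rot: [0.797, 0.603, -0.002, 0.0]
ft_force: [0.5, -0.7, 0.2]
width: 0.0496
grip_force: 0.0
```

Emit:
play_rows(
  series=[
    [-0.939, -0.108, 0, 0, 0, 0.129],
    [-0.939, -0.108, 0, 0, 0, 0.129],
    [-0.939, -0.108, 0, 0, 0, 0.129],
    [-0.939, -0.108, 0, 0, 0, 0.129],
    [-0.939, -0.108, 0, 0, 0, 0.129],
  ],
)

```text
time: 30.2
ee_pos: [0.5279, -0.4096, 0.4176]
eef_rot: [0.815, 0.579, -0.0, -0.001]
ft_force: [0.8, 0.0, -1.4]
width: 0.0501
grip_force: 0.0
```

Emit:
play_rows(
  series=[
    [0, 0, 0, 0, 0, 0],
    [0, 0, 0, 0, 0, 0],
    [0, 0, 0, 0, 0, 0],
    [0, 0, 0, 0, 0, 0],
  ],
)

```text
time: 30.6
ee_pos: [0.5287, -0.4085, 0.4192]
eef_rot: [0.814, 0.581, 0.0, -0.0]
ft_force: [-0.4, -0.8, -0.5]
width: 0.0499
grip_force: 0.0
```

```bash
python3 - <<'E'
from plan import *
h=(.528,-.409);ph=-19.1
plan([(*h,.15,ph),(*h,.104,ph)])
from bench import vision
import cv2
cv2.imwrite('pics/w7.png',vision.camera('wrist'))
E
```

```text
t 30.6 grasp [ 0.5288 -0.4084  0.2557] w 0.0499 F [-0.4 -0.8 -0.5] j7 0.51
-> (0.528, -0.409, 0.15, -19.1)
    [-0.005, -0.004, 0.705, 0.0, -0.001, 0.003]
-> (0.528, -0.409, 0.104, -19.1)
    [0.0, 0.0, 0.307, 0.0, 0.0, 0.0]
```

View pics/w7.png

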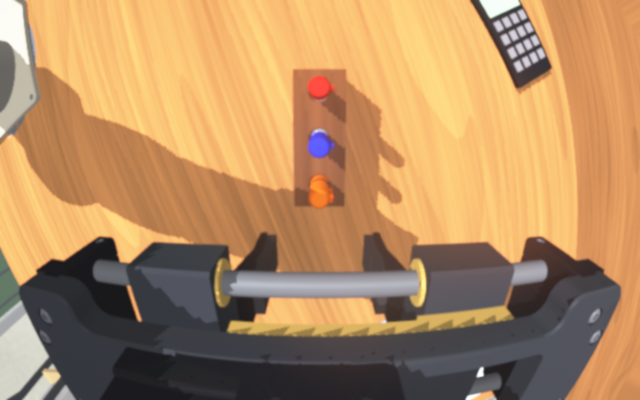

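The pens line up at column 320 (red row 88, blue row 145, orange row 190), midway between the fingers. I'm descending onto the highlighter.

Emit:
play_rows(
  series=[
    [-0.005, -0.004, 0.2, 0, 0, 0],
    [-0.005, -0.004, 0.45, 0, 0, 0],
    [-0.005, -0.004, 0.65, 0, 0, 0],
    [-0.005, -0.004, 0.72, 0, 0, 0],
    [-0.005, -0.004, 0.72, 0, 0, 0],
  ],
)

```text
time: 31.15
ee_pos: [0.5274, -0.4094, 0.3103]
eef_rot: [0.814, 0.58, -0.0, -0.001]
ft_force: [0.6, 0.4, 0.7]
width: 0.05
grip_force: 0.0
```

Emit:
play_rows(
  series=[
    [0, 0, 0, 0, 0, 0],
    [0, 0, 0.08, 0, 0, 0],
    [0, 0, 0.16, 0, 0, 0],
    [0, 0, 0.24, 0, 0, 0],
    [0, 0, 0.29, 0, 0, 0],
  ],
)

```text
time: 31.65
ee_pos: [0.5272, -0.4094, 0.2661]
eef_rot: [0.814, 0.58, -0.0, -0.001]
ft_force: [-0.1, -0.9, 0.1]
width: 0.0499
grip_force: 0.0
```

Emit:
play_rows(
  series=[
    [0, 0, 0, 0, 0, 0],
    [0, 0, 0, 0, 0, 0],
    [0, 0, 0, 0, 0, 0],
    [0, 0, 0, 0, 0, 0],
    [0, 0, 0, 0, 0, 0],
  ],
  fingers=-1,
  squeeze=20,
)

```text
time: 32.15
ee_pos: [0.5275, -0.4098, 0.2682]
eef_rot: [0.814, 0.58, 0.0, 0.0]
ft_force: [-0.3, 0.7, 1.2]
width: 0.0198
grip_force: 20.0
```

Emit:
play_rows(
  series=[
    [0, 0, 0, 0, 0, 0],
    [0, 0, 0, 0, 0, 0],
    [0, 0, 0, 0, 0, 0],
  ],
)

```text
time: 32.45
ee_pos: [0.5275, -0.4098, 0.2681]
eef_rot: [0.814, 0.58, 0.0, 0.0]
ft_force: [-0.6, 0.5, 3.3]
width: 0.0192
grip_force: 20.0
```

```bash
python3 - <<'E'
from plan import *
h=(.528,-.409);q=(.6357,.0674)
plan([(*h,.215,None),(*q,.22,-7.5)])
E
```

```text
t 32.45 grasp [ 0.5276 -0.4099  0.1046] w 0.0192 F [-0.6  0.5  3.3] j7 0.57
-> (0.528, -0.409, 0.215, np.float64(-19.1))
    [0.006, 0.002, -0.736, 0.001, 0.0, 0.0]
-> (0.6357, 0.0674, 0.22, -7.5)
    [0.809, -0.09, -0.008, 0.0, 0.0, -0.096]
    [0.813, -0.049, -0.008, 0.0, 0.0, -0.096]
    [0.814, -0.008, -0.008, 0.0, 0.0, -0.096]
    [0.813, 0.033, -0.008, 0.0, 0.0, -0.096]
```

Emit:
play_rows(
  series=[
    [0, 0, -0.1, 0, 0, 0],
    [0, 0, -0.2, 0, 0, 0],
    [0, 0, -0.3, 0, 0, 0],
    [0, 0, -0.4, 0, 0, 0],
    [0, 0, -0.5, 0, 0, 0],
  ],
)

```text
time: 32.95
ee_pos: [0.5274, -0.4098, 0.3445]
eef_rot: [0.814, 0.58, 0.0, 0.0]
ft_force: [-0.2, 0.3, -0.8]
width: 0.0195
grip_force: 20.0
```

Emit:
play_rows(
  series=[
    [0, 0, -0.15, 0, 0, 0],
    [0, 0, -0.35, 0, 0, 0],
    [0, 0, -0.55, 0, 0, 0],
    [0, 0, -0.7, 0, 0, 0],
    [0, 0, -0.7, 0, 0, 0],
  ],
)

```text
time: 33.45
ee_pos: [0.5272, -0.4103, 0.4522]
eef_rot: [0.815, 0.58, 0.001, 0.003]
ft_force: [0.0, -0.2, -0.0]
width: 0.0192
grip_force: 20.0
```

Emit:
play_rows(
  series=[
    [0.2, -0.02, 0, 0, 0, -0.096],
    [0.45, -0.05, 0, 0, 0, -0.096],
    [0.7, -0.08, 0, 0, 0, -0.096],
    [0.809, -0.09, 0, 0, 0, -0.096],
  ],
)

```text
time: 33.85
ee_pos: [0.5556, -0.2867, 0.4473]
eef_rot: [0.798, 0.602, 0.001, -0.001]
ft_force: [-0.1, 0.2, -0.2]
width: 0.0193
grip_force: 20.0
```

Emit:
play_rows(
  series=[
    [0.25, -0.02, 0, 0, 0, -0.096],
    [0.5, -0.03, 0, 0, 0, -0.096],
    [0.75, -0.049, 0, 0, 0, -0.096],
    [0.813, -0.049, 0, 0, 0, -0.096],
  ],
)

```text
time: 34.25
ee_pos: [0.5825, -0.1664, 0.4473]
eef_rot: [0.782, 0.623, 0.0, -0.001]
ft_force: [-0.2, -1.1, -0.8]
width: 0.019
grip_force: 20.0
```

Emit:
play_rows(
  series=[
    [0.25, 0, 0, 0, 0, -0.096],
    [0.5, 0, 0, 0, 0, -0.096],
    [0.75, 0, 0, 0, 0, -0.096],
    [0.814, -0.008, 0, 0, 0, -0.096],
  ],
)

```text
time: 34.65
ee_pos: [0.609, -0.0476, 0.4471]
eef_rot: [0.767, 0.642, 0.0, -0.001]
ft_force: [-0.1, 0.7, -0.2]
width: 0.0195
grip_force: 20.0
```

Emit:
play_rows(
  series=[
    [0.25, 0.01, 0, 0, 0, -0.096],
    [0.5, 0.02, 0, 0, 0, -0.096],
    [0.75, 0.033, 0, 0, 0, -0.096],
    [0.813, 0.033, 0, 0, 0, -0.096],
    [0.813, 0.033, 0, 0, 0, -0.096],
  ],
)

```text
time: 35.15
ee_pos: [0.6352, 0.0679, 0.4472]
eef_rot: [0.751, 0.66, -0.001, -0.0]
ft_force: [0.2, -0.7, -0.1]
width: 0.0195
grip_force: 20.0
```

Emit:
play_rows(
  series=[
    [0, 0, 0, 0, 0, 0],
    [0, 0, 0, 0, 0, 0],
    [0, 0, 0, 0, 0, 0],
    [0, 0, 0, 0, 0, 0],
  ],
)

```text
time: 35.55
ee_pos: [0.635, 0.0657, 0.448]
eef_rot: [0.753, 0.659, 0.0, 0.0]
ft_force: [0.1, 0.1, 0.1]
width: 0.0195
grip_force: 20.0
```

```bash
python3 - <<'E'
from plan import *
q=(.6357,.0674)
plan([(*q,.19,-7.5),(*q,.11,-7.5),(*q,.0995,-7.5)])
from bench import vision
import cv2
a=vision.camera('top')[80:210,250:450];b=vision.camera('side')[60:260,280:430]
cv2.imwrite('pics/c8.png',np.hstack([cv2.resize(a,(400,300),interpolation=2),cv2.resize(b,(400,533),interpolation=2)[:300+100][-300:]]))
E
```

```text
t 35.55 grasp [0.6351 0.0657 0.2845] w 0.0195 F [0.1 0.1 0.1] j7 -0.13
-> (0.6357, 0.0674, 0.19, -7.5)
    [0.012, 0.003, 0.63, 0.0, 0.0, -0.004]
-> (0.6357, 0.0674, 0.11, -7.5)
    [0.0, 0.0, 0.533, 0.0, 0.0, 0.0]
-> (0.6357, 0.0674, 0.0995, -7.5)
    [0.0, 0.0, 0.07, 0.0, 0.0, 0.0]
```

View pics/c8.png

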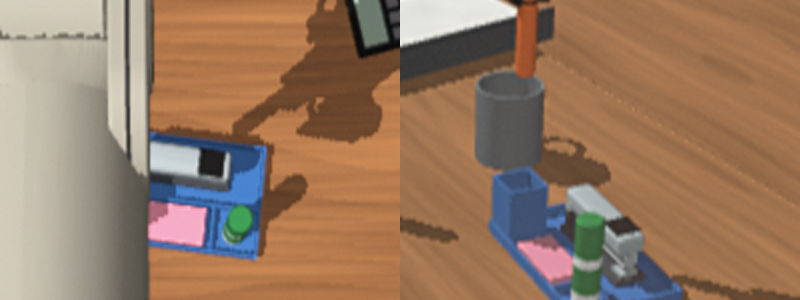

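The stapler sits upright in the blue tray and the glue stick is in its bay. The highlighter hangs vertically above the blue cup. I'm lowering it.

Emit:
play_rows(
  series=[
    [0.012, 0, 0.15, 0, 0, 0],
    [0.012, 0, 0.35, 0, 0, 0],
    [0.012, 0, 0.55, 0, 0, 0],
    [0.012, 0, 0.63, 0, 0, 0],
    [0.012, 0, 0.63, 0, 0, 0],
  ],
)

```text
time: 36.15
ee_pos: [0.635, 0.0685, 0.352]
eef_rot: [0.752, 0.659, -0.001, -0.001]
ft_force: [-0.4, -0.0, -0.4]
width: 0.0192
grip_force: 20.0
```

Emit:
play_rows(
  series=[
    [0, 0, 0, 0, 0, 0],
    [0, 0, 0, 0, 0, 0],
    [0, 0, 0, 0, 0, 0],
  ],
)

```text
time: 36.45
ee_pos: [0.6357, 0.0683, 0.3547]
eef_rot: [0.752, 0.659, 0.001, 0.0]
ft_force: [-0.3, -0.6, 0.3]
width: 0.019
grip_force: 20.0
```

```bash
python3 - <<'E'
from plan import *
q=(.6357,.0674)
plan([(*q,.11,-7.5),(*q,.0987,-7.5)])
E
```

```text
t 36.45 grasp [0.636  0.0684 0.1912] w 0.019 F [-0.3 -0.6  0.3] j7 -0.11
-> (0.6357, 0.0674, 0.11, -7.5)
    [-0.007, 0.0, 0.541, 0.004, -0.002, -0.002]
-> (0.6357, 0.0674, 0.0987, -7.5)
    [0.0, 0.0, 0.075, 0.0, 0.0, 0.0]
```

Emit:
play_rows(
  series=[
    [0, 0, 0.12, 0, 0, 0],
    [0, 0, 0.26, 0, 0, 0],
    [0, 0, 0.4, 0, 0, 0],
    [0, 0, 0.51, 0, 0, 0],
    [0, 0, 0.54, 0, 0, 0],
  ],
)

```text
time: 36.95
ee_pos: [0.635, 0.0686, 0.2709]
eef_rot: [0.752, 0.659, -0.001, -0.001]
ft_force: [-0.8, 0.5, 0.4]
width: 0.0193
grip_force: 20.0
```

Emit:
play_rows(
  series=[
    [0, 0, 0, 0, 0, 0],
    [0, 0, 0, 0, 0, 0],
    [0, 0, 0.03, 0, 0, 0],
    [0, 0, 0.055, 0, 0, 0],
    [0, 0, 0.055, 0, 0, 0],
  ],
)

```text
time: 37.45
ee_pos: [0.6352, 0.0685, 0.2636]
eef_rot: [0.752, 0.659, -0.0, -0.0]
ft_force: [-0.2, 0.5, -0.5]
width: 0.0194
grip_force: 20.0
```

```bash
python3 - <<'E'
from plan import *
q=(.6357,.0674)
plan([(*q,.0987,-7.5)])
E
```

```text
t 37.45 grasp [0.6351 0.0685 0.1001] w 0.0194 F [-0.2  0.5 -0.5] j7 -0.07
-> (0.6357, 0.0674, 0.0987, -7.5)
    [-0.007, 0.004, 0.009, -0.001, 0.0, -0.001]
```

Emit:
play_rows(
  series=[
    [0, 0, 0.009, 0, 0, 0],
    [0, 0, 0.009, 0, 0, 0],
    [0, 0, 0.009, 0, 0, 0],
  ],
)

```text
time: 37.75
ee_pos: [0.6354, 0.0685, 0.2627]
eef_rot: [0.752, 0.659, 0.0, 0.0]
ft_force: [0.4, 0.7, 0.0]
width: 0.0191
grip_force: 20.0
```

Emit:
play_rows(
  series=[
    [0, 0, 0, 0, 0, 0],
    [0, 0, 0, 0, 0, 0],
    [0, 0, 0, 0, 0, 0],
    [0, 0, 0, 0, 0, 0],
    [0, 0, 0, 0, 0, 0],
  ],
  fingers=0.15,
)

```text
time: 38.25
ee_pos: [0.6354, 0.0685, 0.2627]
eef_rot: [0.752, 0.659, 0.0, -0.0]
ft_force: [0.1, -0.0, 0.5]
width: 0.0478
grip_force: 0.0
```

Emit:
play_rows(
  series=[
    [0, 0, -0.15, 0, 0, 0],
    [0, 0, -0.4, 0, 0, 0],
    [0, 0, -0.7, 0, 0, 0],
    [0, 0, -0.98, 0, 0, 0],
    [0, 0, -0.98, 0, 0, 0],
  ],
)

```text
time: 38.75
ee_pos: [0.6363, 0.0677, 0.4161]
eef_rot: [0.752, 0.659, 0.004, 0.002]
ft_force: [1.4, -1.1, -0.3]
width: 0.0501
grip_force: 0.0
```

```bash
python3 - <<'E'
from plan import *
h=(.5447,-.3615);ph=-19.1
plan([(*h,.25,ph)])
E
```

```text
t 38.75 grasp [0.6378 0.0681 0.2526] w 0.0501 F [ 1.4 -1.1 -0.3] j7 -0.13
-> (0.5447, -0.3615, 0.25, -19.1)
    [-0.972, -0.076, 0.002, 0.005, -0.003, 0.128]
    [-0.975, -0.011, 0.003, 0.005, -0.003, 0.128]
    [-0.974, 0.055, 0.005, 0.005, -0.003, 0.128]
```

Emit:
play_rows(
  series=[
    [-0.972, -0.076, 0, 0, 0, 0.128],
    [-0.972, -0.076, 0, 0, 0, 0.128],
    [-0.972, -0.076, 0, 0, 0, 0.128],
    [-0.972, -0.076, 0, 0, 0, 0.128],
  ],
)

```text
time: 39.15
ee_pos: [0.6028, -0.0827, 0.4102]
eef_rot: [0.777, 0.629, -0.001, 0.001]
ft_force: [0.6, 0.1, 0.5]
width: 0.0495
grip_force: 0.0
```

Emit:
play_rows(
  series=[
    [-0.975, -0.011, 0, 0, 0, 0.128],
    [-0.975, -0.011, 0, 0, 0, 0.128],
    [-0.975, -0.011, 0, 0, 0, 0.128],
    [-0.975, -0.011, 0, 0, 0, 0.128],
  ],
)

```text
time: 39.55
ee_pos: [0.5713, -0.225, 0.41]
eef_rot: [0.798, 0.603, -0.001, 0.001]
ft_force: [0.1, -0.4, 0.9]
width: 0.0501
grip_force: 0.0
```

Emit:
play_rows(
  series=[
    [-0.974, 0.055, 0, 0, 0, 0.128],
    [-0.974, 0.055, 0, 0, 0, 0.128],
    [-0.974, 0.055, 0, 0, 0, 0.128],
    [-0.974, 0.055, 0, 0, 0, 0.128],
    [-0.974, 0.055, 0, 0, 0, 0.128],
  ],
)

```text
time: 40.05
ee_pos: [0.5434, -0.3619, 0.4091]
eef_rot: [0.815, 0.579, -0.0, -0.0]
ft_force: [-0.2, 0.2, -0.4]
width: 0.0498
grip_force: 0.0
```

Emit:
play_rows(
  series=[
    [0, 0, 0, 0, 0, 0],
    [0, 0, 0, 0, 0, 0],
    [0, 0, 0, 0, 0, 0],
    [0, 0, 0, 0, 0, 0],
  ],
)

```text
time: 40.45
ee_pos: [0.5445, -0.3599, 0.4097]
eef_rot: [0.814, 0.581, 0.0, -0.0]
ft_force: [0.3, 0.0, -0.3]
width: 0.0499
grip_force: 0.0
```

```bash
python3 - <<'E'
from plan import *
h=(.5447,-.3615);ph=-19.1
plan([(*h,.15,ph),(*h,.115,ph)])
from bench import vision
import cv2
a=vision.camera('wrist')[50:250,170:470];b=vision.camera('top')[100:300,120:440]
cv2.imwrite('pics/c9.png',np.vstack([cv2.resize(a,(450,300)),cv2.resize(b,(450,281))]))
E
```

```text
t 40.45 grasp [ 0.5445 -0.3599  0.2462] w 0.0499 F [ 0.3  0.  -0.3] j7 0.43
-> (0.5447, -0.3615, 0.15, -19.1)
    [-0.009, 0.005, 0.641, 0.0, -0.001, 0.004]
-> (0.5447, -0.3615, 0.115, -19.1)
    [0.0, 0.0, 0.233, 0.0, 0.0, 0.0]
```

View pics/c9.png

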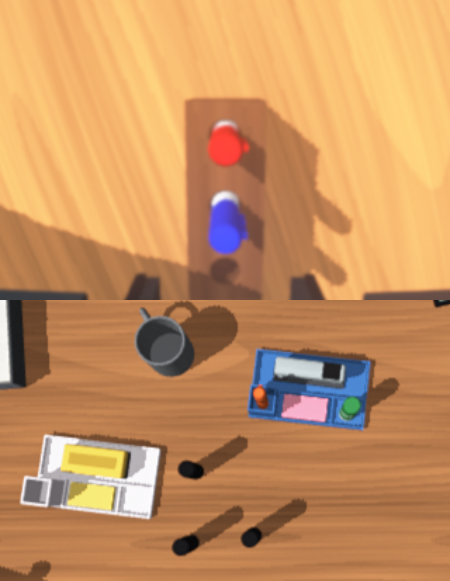

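The lower half shows the four placed things in position. The upper half shows the blue marker centred between the fingers, with the red one beyond it. I'm descending on the blue one.

Emit:
play_rows(
  series=[
    [-0.009, 0.005, 0.2, 0, 0, 0],
    [-0.009, 0.005, 0.4, 0, 0, 0],
    [-0.009, 0.005, 0.58, 0, 0, 0],
    [-0.009, 0.005, 0.641, 0, 0, 0],
    [-0.009, 0.005, 0.641, 0, 0, 0],
  ],
)

```text
time: 41.05
ee_pos: [0.5442, -0.362, 0.3127]
eef_rot: [0.814, 0.58, -0.0, -0.001]
ft_force: [0.0, 0.4, 0.2]
width: 0.05
grip_force: 0.0
```

Emit:
play_rows(
  series=[
    [0, 0, 0, 0, 0, 0],
    [0, 0, 0.08, 0, 0, 0],
    [0, 0, 0.16, 0, 0, 0],
    [0, 0, 0.23, 0, 0, 0],
    [0, 0, 0.23, 0, 0, 0],
  ],
)

```text
time: 41.55
ee_pos: [0.5439, -0.3618, 0.2769]
eef_rot: [0.814, 0.58, -0.001, -0.001]
ft_force: [-0.6, 0.2, -0.1]
width: 0.0505
grip_force: 0.0
```

Emit:
play_rows(
  series=[
    [0, 0, 0, 0, 0, 0],
    [0, 0, 0, 0, 0, 0],
    [0, 0, 0, 0, 0, 0],
    [0, 0, 0, 0, 0, 0],
    [0, 0, 0, 0, 0, 0],
  ],
  fingers=-1,
  squeeze=20,
)

```text
time: 42.05
ee_pos: [0.5443, -0.3623, 0.2792]
eef_rot: [0.814, 0.58, 0.0, 0.0]
ft_force: [0.4, -0.1, 0.9]
width: 0.0184
grip_force: 20.1
```

Emit:
play_rows(
  series=[
    [0, 0, 0, 0, 0, 0],
    [0, 0, 0, 0, 0, 0],
    [0, 0, 0, 0, 0, 0],
  ],
)

```text
time: 42.35
ee_pos: [0.5443, -0.3623, 0.2792]
eef_rot: [0.814, 0.58, 0.0, 0.0]
ft_force: [-0.1, 0.1, 1.6]
width: 0.0182
grip_force: 20.0
```

```bash
python3 - <<'E'
from plan import *
h=(.5447,-.3615);q=(.4877,.4348)
plan([(*h,.30,None),(.58,0,.30,-7.5),(*q,.30,20)])
E
```

```text
t 42.35 grasp [ 0.5444 -0.3623  0.1157] w 0.0182 F [-0.1  0.1  1.6] j7 0.49
-> (0.5447, -0.3615, 0.3, np.float64(-19.1))
    [0.003, 0.0, -0.614, 0.0, 0.0, 0.0]
    [0.003, 0.0, -0.614, 0.0, 0.0, 0.0]
-> (0.58, 0, 0.3, -7.5)
    [0.785, -0.188, 0.0, 0.0, 0.0, -0.129]
    [0.796, -0.135, 0.0, 0.0, 0.0, -0.129]
    [0.803, -0.081, 0.0, 0.0, 0.0, -0.129]
-> (0.4877, 0.4348, 0.3, 20)
    [0.931, -0.329, 0.0, 0.0, 0.0, -0.306]
    [0.972, -0.177, 0.0, 0.0, 0.0, -0.306]
    [0.988, -0.02, 0.0, 0.0, 0.0, -0.306]
```

Emit:
play_rows(
  series=[
    [0, 0, -0.1, 0, 0, 0],
    [0, 0, -0.2, 0, 0, 0],
    [0, 0, -0.32, 0, 0, 0],
    [0, 0, -0.46, 0, 0, 0],
    [0, 0, -0.6, 0, 0, 0],
  ],
)

```text
time: 42.85
ee_pos: [0.5441, -0.3624, 0.3713]
eef_rot: [0.815, 0.58, 0.0, 0.0]
ft_force: [0.0, 0.4, -1.1]
width: 0.0182
grip_force: 20.0
```

Emit:
play_rows(
  series=[
    [0, 0, -0.15, 0, 0, 0],
    [0, 0, -0.35, 0, 0, 0],
    [0, 0, -0.55, 0, 0, 0],
    [0, 0, -0.614, 0, 0, 0],
    [0, 0, -0.614, 0, 0, 0],
  ],
)

```text
time: 43.35
ee_pos: [0.544, -0.3627, 0.4634]
eef_rot: [0.815, 0.58, 0.001, 0.001]
ft_force: [-0.8, -0.2, -1.3]
width: 0.0181
grip_force: 20.0
```

Emit:
play_rows(
  series=[
    [0.2, -0.04, 0, 0, 0, -0.129],
    [0.45, -0.1, 0, 0, 0, -0.129],
    [0.7, -0.16, 0, 0, 0, -0.129],
    [0.785, -0.188, 0, 0, 0, -0.129],
  ],
)

```text
time: 43.75
ee_pos: [0.5572, -0.2373, 0.4596]
eef_rot: [0.793, 0.61, 0.0, -0.001]
ft_force: [1.6, 0.4, -0.7]
width: 0.0183
grip_force: 20.0
```

Emit:
play_rows(
  series=[
    [0.25, -0.04, 0, 0, 0, -0.129],
    [0.5, -0.08, 0, 0, 0, -0.129],
    [0.75, -0.13, 0, 0, 0, -0.129],
    [0.796, -0.135, 0, 0, 0, -0.129],
  ],
)

```text
time: 44.15
ee_pos: [0.5685, -0.1163, 0.4599]
eef_rot: [0.771, 0.636, -0.0, -0.001]
ft_force: [-0.4, -0.4, -0.7]
width: 0.0183
grip_force: 20.0
```

Emit:
play_rows(
  series=[
    [0.25, -0.02, 0, 0, 0, -0.129],
    [0.5, -0.05, 0, 0, 0, -0.129],
    [0.75, -0.08, 0, 0, 0, -0.129],
    [0.803, -0.081, 0, 0, 0, -0.129],
  ],
)

```text
time: 44.55
ee_pos: [0.5798, 0.0038, 0.4599]
eef_rot: [0.75, 0.662, -0.0, -0.001]
ft_force: [-0.2, 0.9, 0.1]
width: 0.0184
grip_force: 20.0
```

Emit:
play_rows(
  series=[
    [0.25, -0.08, 0, 0, 0, -0.1],
    [0.5, -0.17, 0, 0, 0, -0.2],
    [0.75, -0.26, 0, 0, 0, -0.306],
    [0.931, -0.329, 0, 0, 0, -0.306],
  ],
)

```text
time: 44.95
ee_pos: [0.5482, 0.1457, 0.4603]
eef_rot: [0.695, 0.719, -0.0, -0.0]
ft_force: [0.4, 0.1, -0.7]
width: 0.018
grip_force: 20.0
```

Emit:
play_rows(
  series=[
    [0.25, -0.04, 0, 0, 0, -0.1],
    [0.5, -0.09, 0, 0, 0, -0.2],
    [0.75, -0.14, 0, 0, 0, -0.306],
    [0.972, -0.177, 0, 0, 0, -0.306],
  ],
)

```text
time: 45.35
ee_pos: [0.5176, 0.2898, 0.4604]
eef_rot: [0.636, 0.772, -0.0, -0.0]
ft_force: [-0.0, 0.2, -1.0]
width: 0.0184
grip_force: 20.0
```

Emit:
play_rows(
  series=[
    [0.25, 0, 0, 0, 0, -0.1],
    [0.5, -0.01, 0, 0, 0, -0.2],
    [0.75, -0.02, 0, 0, 0, -0.306],
    [0.988, -0.02, 0, 0, 0, -0.306],
    [0.988, -0.02, 0, 0, 0, -0.306],
  ],
)

```text
time: 45.85
ee_pos: [0.4848, 0.4386, 0.459]
eef_rot: [0.57, 0.821, -0.001, -0.001]
ft_force: [-0.7, -0.1, -0.5]
width: 0.0182
grip_force: 20.0
```

Emit:
play_rows(
  series=[
    [0, 0, 0, 0, 0, 0],
    [0, 0, 0, 0, 0, 0],
    [0, 0, 0, 0, 0, 0],
    [0, 0, 0, 0, 0, 0],
  ],
)

```text
time: 46.25
ee_pos: [0.4875, 0.4329, 0.4614]
eef_rot: [0.574, 0.819, 0.0, 0.0]
ft_force: [0.0, -0.6, 1.4]
width: 0.0187
grip_force: 20.0
```

```bash
python3 - <<'E'
from plan import *
q=(.4877,.4348)
plan([(*q,.20,20),(*q,.12,20)])
E
```

```text
t 46.25 grasp [0.4875 0.433  0.2979] w 0.0187 F [ 0.  -0.6  1.4] j7 -0.35
-> (0.4877, 0.4348, 0.2, 20)
    [0.011, 0.006, 0.652, 0.001, 0.0, 0.0]
-> (0.4877, 0.4348, 0.12, 20)
    [0.0, 0.0, 0.533, 0.0, 0.0, 0.0]
```

Emit:
play_rows(
  series=[
    [0.011, 0.006, 0.15, 0, 0, 0],
    [0.011, 0.006, 0.35, 0, 0, 0],
    [0.011, 0.006, 0.55, 0, 0, 0],
    [0.011, 0.006, 0.652, 0, 0, 0],
    [0.011, 0.006, 0.652, 0, 0, 0],
  ],
)

```text
time: 46.75
ee_pos: [0.4869, 0.4353, 0.3614]
eef_rot: [0.573, 0.819, -0.002, -0.0]
ft_force: [-0.9, -0.1, 0.5]
width: 0.0183
grip_force: 20.0
```

Emit:
play_rows(
  series=[
    [0, 0, 0, 0, 0, 0],
    [0, 0, 0, 0, 0, 0],
    [0, 0, 0, 0, 0, 0],
  ],
)

```text
time: 47.05
ee_pos: [0.4875, 0.436, 0.3649]
eef_rot: [0.573, 0.82, 0.001, 0.0]
ft_force: [-0.7, -0.2, 1.1]
width: 0.0183
grip_force: 20.0
```

```bash
python3 - <<'E'
from plan import *
from fit import proj
q=(.4877,.4348)
plan([(*q,.12,20),(*q,.1097,20)])
from bench import vision
import cv2
im=vision.camera('side')
c=[loc('w',-.0355+a,.0755+b) for a,b in((-.019,-.019),(.019,-.019),(.019,.019),(-.019,.019))]
for z in(.07,):
    p=proj('side',np.array([[x,y,z] for x,y in c],float)); big=cv2.resize(im,None,fx=6,fy=6,interpolation=cv2.INTER_CUBIC)
    cv2.polylines(big,[((p+.5)*6).astype(np.int32)],True,(0,0,255),1)
u,v=p.mean(0);u=int(u*6);v=int(v*6)
cv2.imwrite('pics/c10.png',big[max(0,v-350):v+200,u-300:u+300])
E
```

```text
t 47.05 grasp [0.4877 0.4363 0.2014] w 0.0183 F [-0.7 -0.2  1.1] j7 -0.33
-> (0.4877, 0.4348, 0.12, 20)
    [-0.008, -0.003, 0.543, 0.004, -0.002, 0.003]
-> (0.4877, 0.4348, 0.1097, 20)
    [0.0, 0.0, 0.069, 0.0, 0.0, 0.0]
```

View pics/c10.png

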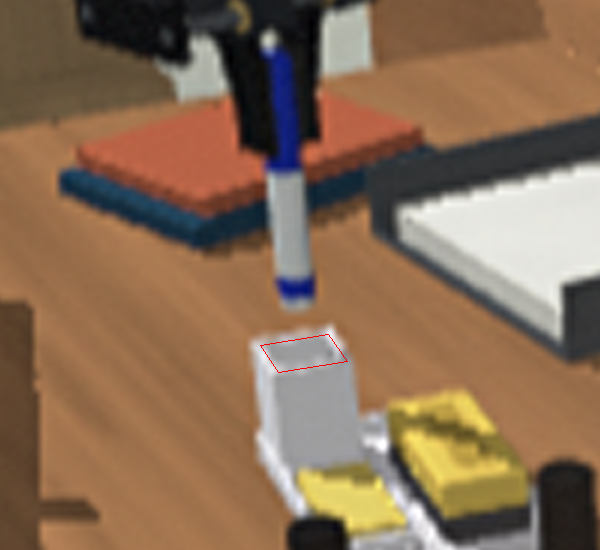

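The projected cup mouth (red) matches the real cup to about 2 mm, and the marker hangs above it at (295,290). I'm lowering it.

Emit:
play_rows(
  series=[
    [0, 0, 0.12, 0, 0, 0],
    [0, 0, 0.26, 0, 0, 0],
    [0, 0, 0.4, 0, 0, 0],
    [0, 0, 0.51, 0, 0, 0],
    [0, 0, 0.543, 0, 0, 0],
  ],
)

```text
time: 47.6
ee_pos: [0.4868, 0.4357, 0.2803]
eef_rot: [0.573, 0.82, -0.001, -0.0]
ft_force: [0.1, 0.1, 0.9]
width: 0.0186
grip_force: 20.0
```

Emit:
play_rows(
  series=[
    [0, 0, 0, 0, 0, 0],
    [0, 0, 0, 0, 0, 0],
    [0, 0, 0.03, 0, 0, 0],
    [0, 0, 0.05, 0, 0, 0],
    [0, 0, 0.05, 0, 0, 0],
  ],
)

```text
time: 48.1
ee_pos: [0.4871, 0.4358, 0.2741]
eef_rot: [0.573, 0.82, -0.0, -0.0]
ft_force: [-0.9, -0.1, 0.1]
width: 0.0185
grip_force: 20.0
```

```bash
python3 - <<'E'
from plan import *
plan([(.4877,.4348,.1097,20)])
E
```

```text
t 48.1 grasp [0.487  0.4358 0.1106] w 0.0185 F [-0.9 -0.1  0.1] j7 -0.31
-> (0.4877, 0.4348, 0.1097, 20)
    [-0.008, 0.002, 0.006, -0.001, 0.0, 0.003]
```

Emit:
play_rows(
  series=[
    [0, 0, 0.007, 0, 0, 0],
    [0, 0, 0.007, 0, 0, 0],
    [0, 0, 0.007, 0, 0, 0],
  ],
)

```text
time: 48.4
ee_pos: [0.4872, 0.4359, 0.2734]
eef_rot: [0.573, 0.82, 0.0, -0.0]
ft_force: [0.7, 0.7, 0.2]
width: 0.0186
grip_force: 20.0
```

Emit:
play_rows(
  series=[
    [0, 0, 0, 0, 0, 0],
    [0, 0, 0, 0, 0, 0],
    [0, 0, 0, 0, 0, 0],
    [0, 0, 0, 0, 0, 0],
    [0, 0, 0, 0, 0, 0],
  ],
  fingers=0.2,
)

```text
time: 48.9
ee_pos: [0.4872, 0.4359, 0.2734]
eef_rot: [0.573, 0.82, 0.0, -0.0]
ft_force: [-0.2, 0.3, 0.5]
width: 0.0485
grip_force: 0.0
```

Emit:
play_rows(
  series=[
    [0, 0, -0.15, 0, 0, 0],
    [0, 0, -0.4, 0, 0, 0],
    [0, 0, -0.7, 0, 0, 0],
    [0, 0, -0.98, 0, 0, 0],
    [0, 0, -0.98, 0, 0, 0],
  ],
)

```text
time: 49.4
ee_pos: [0.4881, 0.436, 0.4273]
eef_rot: [0.573, 0.819, 0.005, 0.001]
ft_force: [0.4, 0.0, -0.0]
width: 0.052
grip_force: 0.0
```

Emit:
play_rows(
  series=[
    [0.25, -0.3, 0, 0, 0, 0],
    [0.5, -0.6, 0, 0, 0, 0],
    [0.8, -0.9, 0, 0, 0, 0],
    [0.8, -0.9, 0, 0, 0, 0],
    [0.8, -0.9, 0, 0, 0, 0],
  ],
)

```text
time: 49.9
ee_pos: [0.3139, 0.505, 0.42]
eef_rot: [0.57, 0.822, -0.0, -0.001]
ft_force: [-0.2, 0.1, 0.2]
width: 0.0524
grip_force: 0.0
```

Emit:
play_rows(
  series=[
    [0, 0, 0, 0, 0, 0],
    [0, 0, 0, 0, 0, 0],
    [0, 0, 0, 0, 0, 0],
    [0, 0, 0, 0, 0, 0],
    [0, 0, 0, 0, 0, 0],
  ],
)

```text
time: 50.4
ee_pos: [0.3198, 0.5019, 0.4203]
eef_rot: [0.573, 0.819, 0.0, 0.0]
ft_force: [0.9, 0.2, -0.5]
width: 0.0522
grip_force: 0.0
```

```bash
python3 - <<'E'
from plan import *
plan([])
from bench import vision
import cv2
a=vision.camera('top')[90:290,110:430];b=vision.camera('side')[100:300,200:450]
cv2.imwrite('pics/c11.png',np.vstack([cv2.resize(a,(480,300)),cv2.resize(b,(480,300))]))
E
```

```text
t 50.4 grasp [0.3198 0.5019 0.2568] w 0.0522 F [ 0.9  0.2 -0.5] j7 -0.67
```

View pics/c11.png

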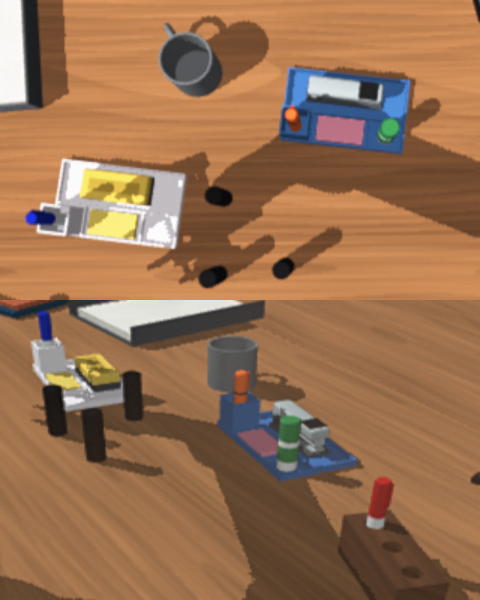

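Every item is in its place: the pens are in their cups, the eraser and stapler lie flat in the trays, and the glue stick stands in the bay. The red marker and the mug are untouched, and the arm is clear, so I'm handing in.

```bash
python3 -c "
from bench import job; print(job.close_job())"
```

```text
the job is handed in; nothing more can be done
None
```

I filled both caddies as asked and handed the job in at about 50 s; the last pictures showed everything in place with the red marker and mug untouched, but no verdict came back; I also moved one black look-alike stick aside to reach the eraser.

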